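Load-test the stamping press's return spring and sort it

ROBOT

A 6-joint arm with a two-finger parallel gripper is mounted at the origin on the work surface. World frame = base frame: x ahead of the robot, y to its left, z up, the work surface at z = 0. Lengths are in m, angles in rad, forces in N, time in s.
With the tool pointing down it reaches from about 0.25 to 0.725 m from the base axis. Payload 4 kg.
Tool frame: the origin (TCP) lies at the very end of the fingers, on their centre line; the grasp point (between the pads) lies 19 mm behind it; x points along the fingers, y is the direction in which the jaws open and shut, and the axes are right-handed (so a half turn about x gives the same grasp; the last joint's range is limited). The gripper opens to 85 mm and grips with 20 to 120 N. Pads are 22 mm wide; open, the fingers measure 114 mm over their backs; the gripper's body (76 mm by 85 mm) begins 54 mm behind the grasp point. The pads swing forward as they close: fully open they stand 13 mm farther back than shut.
Start: joints at [-1.29, 0.241, 0.005, 1.335, 0, 1.571], TCP at [0.139, -0.48, 0.206] pointing down, gripper open.
Joint ranges: [-2.72, 2.72], [-1.05, 1.87], [-1.09, 1.28], [-1.99, 2.15], [-1.42, 1.44], [-3.14, 3.14]. Speed limits (rad/s): [2.79, 2.79, 3.14, 3.14, 3.14, 3.14].

INTERFACE

Orientations are given as a unit quaternion [x, y, z, w].
In Python, from workcell import get_obs, camera, job_done gives the robot as it stands. The module is installed in compiled form; this text tells all that it offers.
- The arm moves only by the tool arm_command, never from a script. Its argument "motion" is a list of rows, each an object of numbers: "x", "y", "z": the shift along the tool's x, y, z in m; "roll": the turn about the tool's x in rad; "fingers": the opening, from 0 (shut) to 1 (fully open). A call has 1 to 20 rows; each row shifts and turns the pose as measured when the row begins, along the tool's axes as they then stand; what a row does not reach is not made up. A row lasts 1/12 s, in which the tool goes at most 41.7 mm and 7.16 degrees, less where a joint would pass 70% of its speed; a pose out of reach is approached as far as the arm can. A call is refused whole if a number of a shift passes 0.0417 or a number of a turn 0.125, either way. A call with a gripper value outside its range is refused whole. The fingers move at their own pace and stop on an object; the grip force is fixed at half the most. Time passes only in rows, so rows that do not move let the fingers close. It gives the time, the measured TCP pose, the force and the opening at its end, in the units of the state.
- get_obs(): the state, without advancing time (a new reading comes with each control period).
- camera(name): name is "scene" or "top" or "wrist"; returns a dict with "frame" (420x560x3 uint8, red, green, blue), "intrinsics" (3x3 intrinsics, pixels), "rvec" (rotation vector, rad) and "tvec" (3), from world to camera coordinates, as OpenCV has them. Camera axes: x right, y down, z forward; pixel columns grow to the right and rows downward; lengths in m; the calibration is good to about 2 mm. The wrist camera is an equidistant fisheye: a pixel r from the principal point sees the ray r / f radians off the axis. A picture is of the moment at which its call begins. There is no depth.
- job_done(): hands the job in, once; it reports no verdict.
The state is a dict: "clock": time; "joint_pos": joint angles; "joint_vel": joint speeds; "tau": joint torques, N m; "eef_pos": TCP position; "tool_rot": TCP orientation; "ft_force": force on the tool from outside, world axes, zero at the start; "ft_torque": the same for the moment, N m; "grip_width": finger opening in m.
Only numpy, scipy, OpenCV 4.12 (cv2) and the standard library are available. Lean on these libraries where they do the work, as an engineer would, in place of code of your own. Each camera call takes 0.05 s, during which the arm holds its last target.

TASK

Take the return spring of the rice-cake press from the steel parts tray, seat it fully over the brass pilot of the spring tester, press it straight down with a load of 15 N and hold that steadily for at least a second (never load it over 20 N), and compare its loaded length with the red reference mark. If at 15 N the underside of its cap rim stays above the top edge of the mark the spring is good: stand it upright in the green tray; if the rim comes down below the mark the spring is tired: stand it upright in the red tray. Set it down gently, let go, and do not disturb the other goods on the table.

Things in the scene. Friction and masses are not known exactly. Their poses are not given: they have to be found in the camera images.
- spring: The return spring, upright, about 100 g, 87 mm high, round: steel seat ring at the foot (outside diameter 34, bore 25, 5 mm high), grey coils of 33 mm diameter, aluminium cap on top. Compresses up to 28 mm; its stiffness, between 0.5 and 2 N/mm, is what the test shows (in proportion to compression, after about 1 N preload). Origin: centre of the foot's underside, z up its axis.
- cap_rim (a point): Centre of the underside of the cap's rim, a disc of 36 mm diameter and 5 mm thick. Its height above the tester plate is the length of the seated spring: 60 mm unloaded. It moves down with the cap.
- cap_top (a point): Centre of the flat top of the cap's round boss (22 mm diameter, 22 mm high, standing on the rim), by which the spring is gripped and pressed; 27 mm above cap_rim.
- tester: Bench spring tester, fixed: green-grey base 125 (x) by 150 mm (y), 16 mm high, with a round ground steel plate of 62 mm diameter and a brass pilot in its middle. At its +y side, 60 mm from the pilot axis, a steel column of 13 mm diameter, top 112 mm above the table, with a white scale strip behind it. Fingers closing along x stay clear of the column. Origin: on the table under the pilot axis, z up.
- plate (a point): On the pilot axis at the plate's face, 20 mm above the table. The brass pilot stands up from it: 22.6 mm diameter, 10.5 mm high, the top 4.5 mm tapering to 15 mm. The spring's seat ring goes over it, down flat on the plate.
- mark (a point): Reference mark: tip of the red pointer blade on the tester's column, at the level of the blade's flat top edge, the edge to compare; 26 mm from the pilot axis on the +y side. Blade 12 mm wide, 3 mm thick. Its height above the plate is the shortest length allowed at 15 N; clamped fast, 36 to 60 mm above the plate, different for each job.
- parts_tray: Fixed steel tray, 130 (x) by 200 (y) by 16 mm high, walls and floor 4 mm, in which the spring stands at the start on its -y or +y half, with a loose collar in the other half. Origin: centre of its underside.
- green_tray: Fixed green plastic tray for good springs, 130 by 130 by 18 mm high, walls and floor 4 mm, empty. Origin: centre of its underside.
- red_tray: Fixed red plastic tray for tired springs, 130 by 130 by 18 mm high, walls and floor 4 mm, empty. Origin: centre of its underside.
- collar: Bystander: loose dark steel collar, 38 mm diameter, 14 mm high, lying in the parts tray. Origin: centre of its underside.
- mixed_cakes: Bystander: loose white foam tray of white, pink and green rice cakes, 125 by 175 mm, 36 mm high. Origin: centre of its underside.
- stick_cakes: Bystander: loose white foam tray of white stick-shaped rice cakes, 125 by 175 mm, 38 mm high. Origin: centre of its underside.
- green_cakes: Bystander: loose white foam tray of olive green rice cakes, 125 by 175 mm, 36 mm high. Origin: centre of its underside.
- white_cakes: Bystander: loose white foam tray of white rice cakes, 125 by 175 mm, 36 mm high. Origin: centre of its underside.
- sesame_jar: Bystander: loose brown glass jar with a steel cap, 68 mm diameter, 100 mm high. Origin: centre of its underside.
- screwdriver: Bystander: screwdriver lying on the table. Origin: under the tool.

How it is judged:
By the outcome, as a careful person would: the job done as asked, in the order asked, and still so for the second after the job is handed in, with the robot touching nothing.
It also fails if it takes over 48 s, if anything falls off the work surface, if the arm or the gripper's body presses on something with over 40 N, if the wrist force passes 120 N, or if a joint passes its speed limit or range.

## Working session

There is one attempt and no reset: what is moved stays moved. The work goes in short steps, Python scripts to look and compute and a tool call to move; the robot and the scene stay as the last step left them, time stands still between calls to the robot, and variables do not carry over. Pictures are saved under pics/ and viewed, and the job is handed in when it is done.

Besides the shell and the picture viewer there is one more tool, called after ">>>" as a command line: name --argument value ..., lists and objects as JSON in quotes. arm_command: Moves the arm, as the interface text tells. Its arguments: {"type":"object","properties":{"motion":{"type":"array","items":{"type":"object","properties":{"x":{"type":"number"},"y":{"type":"number"},"z":{"type":"number"},"roll":{"type":"number"},"fingers":{"type":"number"}}}}},"required":["motion"]}

```bash
mkdir -p pics; cat > h.py <<'E'
import numpy as np, cv2
from workcell import get_obs, camera
def save(name,fn,crop=None,scale=1):
    c=camera(name); f=c['frame'][:,:,::-1]
    if crop: u0,v0,u1,v1=crop; f=f[v0:v1,u0:u1]
    f=cv2.resize(np.ascontiguousarray(f),None,fx=scale,fy=scale,interpolation=cv2.INTER_CUBIC)
    cv2.imwrite('pics/'+fn,f); return c
def cam(c):
    R=cv2.Rodrigues(np.array(c['rvec'],float))[0]; t=np.array(c['tvec'],float).ravel(); return R,t,np.array(c['intrinsics'])
def ray(c,u,v):
    R,t,K=cam(c); d=np.linalg.inv(K)@[u,v,1]
    return -R.T@t, R.T@d
def onz(c,u,v,z):
    o,d=ray(c,u,v); return o+d*(z-o[2])/d[2]
def proj(c,p):
    R,t,K=cam(c); q=K@(R@np.array(p)+t); return q[:2]/q[2]
E
python3 - <<'E'
from h import *
for n in ['scene','top','wrist']:
    c=save(n,n+'0.png'); R,t,K=cam(c); print(n,K.tolist(),(-R.T@t).round(3),R.round(2).tolist())
o=get_obs(); print(o)
E
```

```text
scene [[429.1375280265635, 0.0, 280.29091788451586], [0.0, 429.1375280265635, 208.57724577696533], [0.0, 0.0, 1.0]] [ 1.122 -0.032  1.11 ] [[0.15, 0.99, -0.01], [0.86, -0.13, -0.5], [-0.49, 0.07, -0.87]]
top [[538.5863207564518, 0.0, 276.1435415701713], [0.0, 538.5863207564518, 211.94595226226443], [0.0, 0.0, 1.0]] [0.261 0.043 1.879] [[-0.02, -1.0, 0.0], [-0.99, 0.02, -0.14], [0.14, -0.01, -0.99]]
wrist [[325.19226210127806, 0.0, 278.2162607139709], [0.0, 325.19226210127806, 207.0613738131908], [0.0, 0.0, 1.0]] [ 0.213 -0.459  0.373] [[0.28, -0.96, -0.0], [-0.92, -0.26, 0.3], [-0.29, -0.08, -0.95]]
{'clock': 0.15, 'joint_pos': array([-1.28998336e+00,  2.41226651e-01,  3.96486974e-03,  1.33516935e+00,
        2.06360509e-05,  1.57080737e+00]), 'joint_vel': array([-6.45262442e-04, -8.28897978e-04,  4.50538329e-03, -1.05110474e-03,
        1.05267056e-05, -1.36140171e-03]), 'tau': array([ 6.21327399e-04, -3.72635722e+01,  2.52638644e+01,  1.23938112e-02,
        2.89051991e-05, -5.41737833e-06]), 'eef_pos': array([ 0.13842495, -0.47989331,  0.20559784]), 'tool_rot': array([-0.70007493, -0.09952591,  0.70022226, -0.09837926]), 'ft_force': array([-0.08623641,  0.71523702,  0.05611311]), 'ft_torque': array([0.01140626, 0.07567956, 0.07362689]), 'grip_width': 0.08501484966716973}
```

View pics/scene0.png

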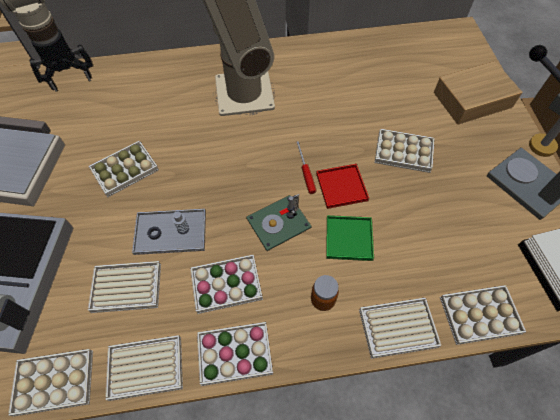

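View pics/top0.png

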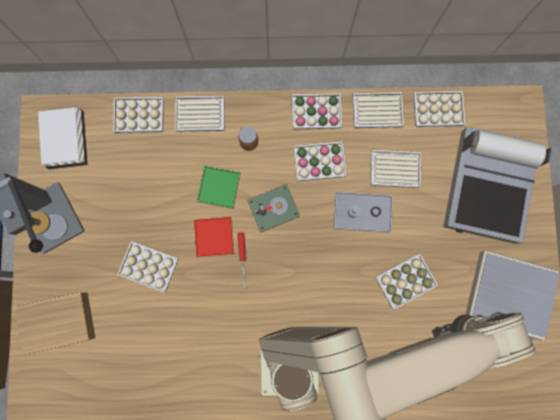

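View pics/wrist0.png

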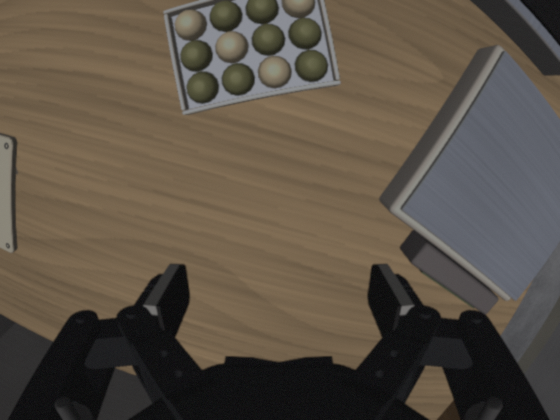

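Top view: the spring is at about (353,211), the collar at (376,212), the pilot at (279,206). The green tray is near (219,187) and the red one near (214,237). I'll enlarge these.

```bash
python3 - <<'E'
from h import *
a=cv2.imread('pics/top0.png'); b=cv2.imread('pics/scene0.png')
cv2.imwrite('pics/a1.png',cv2.resize(a[160:270,190:400],None,fx=3.8,fy=3.8,interpolation=cv2.INTER_CUBIC))
cv2.imwrite('pics/b1.png',cv2.resize(b[160:270,125:385],None,fx=3,fy=3,interpolation=cv2.INTER_CUBIC))
E
```

```text
(no output)
```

View pics/a1.png

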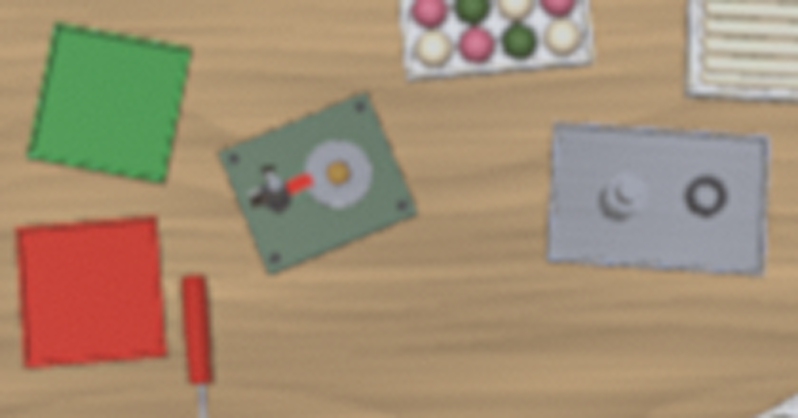

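View pics/b1.png

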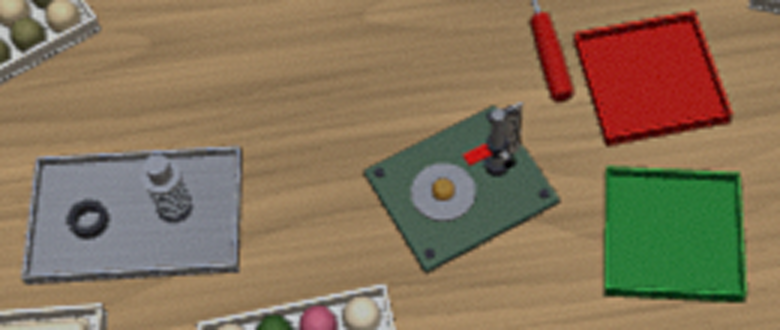

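```bash
python3 - <<'E'
from h import *
T=camera('top');S=camera('scene')
A=lambda u,v:((u+.5)/3.8-.5+190,(v+.5)/3.8-.5+160)
B=lambda u,v:((u+.5)/3-.5+125,(v+.5)/3-.5+160)
print('boss',onz(T,*A(632,186),.091),onz(S,*B(159,163),.091))
print('pilot',onz(T,*A(338,172),.0305),onz(S,*B(443,187),.0305))
print('plate',onz(T,*A(338,173),.02),onz(S,*B(443,191),.02))
tc=[(221,152),(368,93),(416,213),(270,272)]; P=np.array([onz(T,*A(*p),.016) for p in tc]);print('tester',P.mean(0),P.round(3).tolist(),[np.linalg.norm(P[i]-P[(i+1)%4]).round(3) for i in range(4)])
for i in range(4):
  d=P[(i+1)%4]-P[i];print(np.degrees(np.arctan2(d[1],d[0])))
for n,q in dict(green=[(58,24),(190,47),(163,183),(28,157)],red=[(17,229),(155,217),(166,354),(27,367)]).items():
  print(n,np.mean([onz(T,*A(*p),.018) for p in q],0),[onz(T,*A(*p),.018).round(3).tolist() for p in q])
for n,q in dict(green=[(607,168),(739,172),(745,298),(605,294)],red=[(576,34),(696,14),(730,119),(607,142)]).items():
  print(n,np.mean([onz(S,*B(*p),.018) for p in q],0))
print('coltop',onz(T,*A(268,173),.112),onz(S,*B(497,115),.112))
for z in (.06,.07,.08): print('marktip',onz(T,*A(312,180),z),onz(S,*B(466,158),z))
E
```

```text
boss [ 0.51695047 -0.23732004  0.091     ] [ 0.51448618 -0.23150273  0.091     ]
pilot [0.54409528 0.02144251 0.0305    ] [0.54615556 0.02316656 0.0305    ]
plate [0.54477532 0.02134065 0.02      ] [0.54485294 0.02309883 0.02      ]
tester [0.53719466 0.03914042 0.016     ] [[0.567, 0.129, 0.016], [0.62, -0.008, 0.016], [0.507, -0.05, 0.016], [0.455, 0.085, 0.016]] [np.float64(0.147), np.float64(0.12), np.float64(0.145), np.float64(0.12)]
-68.99556511842958
-159.8727298783441
110.9366157895242
21.098621541937934
green [0.61538514 0.23074385 0.018     ] [[0.69, 0.278, 0.018], [0.666, 0.156, 0.018], [0.539, 0.182, 0.018], [0.566, 0.306, 0.018]]
red [0.4404759  0.24873003 0.018     ] [[0.499, 0.316, 0.018], [0.508, 0.19, 0.018], [0.382, 0.181, 0.018], [0.373, 0.307, 0.018]]
green [0.61957544 0.2320871  0.018     ]
red [0.44587538 0.25021539 0.018     ]
coltop [0.53198011 0.08353925 0.112     ] [0.5238358  0.07774129 0.112     ]
marktip [0.53278321 0.04530848 0.06      ] [0.53471548 0.04723788 0.06      ]
marktip [0.53128765 0.04529553 0.07      ] [0.54031237 0.04648014 0.07      ]
marktip [0.52979208 0.04528258 0.08      ] [0.54590926 0.0457224  0.08      ]
```

```bash
cat >> h.py <<'E'
from scipy.spatial.transform import Rotation as Rn
def go(p,yaw=None):
    o=get_obs(); R=Rn.from_quat(o['tool_rot']).as_matrix(); d=np.array(p)-o['eef_pos']
    print('clock',round(o['clock'],2),'tcp',o['eef_pos'].round(4),'down axis',R[:,0].round(4),'yaw y-axis',np.degrees(np.arctan2(R[1,1],R[0,1])).round(2),'f',o['ft_force'].round(2),'w',round(o['grip_width'],4),'j',o['joint_pos'].round(2))
    if yaw is not None:
        e=(np.arctan2(R[1,1],R[0,1])-np.radians(yaw)+np.pi/2)%np.pi-np.pi/2
        print('roll needed about tool x',e.round(4)) # tool x down: +roll lowers yaw
        R=R@Rn.from_rotvec([e,0,0]).as_matrix()
    print('shift in tool axes (after roll)',(R.T@d).round(4))
def wray(c,u,v):
    R,t,K=cam(c); x=(u-K[0,2])/K[0,0]; y=(v-K[1,2])/K[1,1]; r=np.hypot(x,y)
    d=np.array([np.sin(r)*x/r,np.sin(r)*y/r,np.cos(r)]) if r>0 else np.array([0,0,1.]); return -R.T@t,R.T@d
def wonz(c,u,v,z):
    o,d=wray(c,u,v); return o+d*(z-o[2])/d[2]
def wproj(c,p):
    R,t,K=cam(c); q=R@np.array(p)+t; th=np.arctan2(np.hypot(q[0],q[1]),q[2]); s=th/np.hypot(q[0],q[1]); return K[0,2]+K[0,0]*s*q[0],K[1,2]+K[1,1]*s*q[1]
def tri(rays):
    A=np.zeros((3,3));b=np.zeros(3)
    for o,d in rays:
        d=d/np.linalg.norm(d);M=np.eye(3)-np.outer(d,d);A+=M;b+=M@o
    return np.linalg.solve(A,b)
E
python3 -c "
from h import *
go([.516,-.234,.206],21)"
```

```text
clock 0.25 tcp [ 0.1385 -0.4801  0.2059] down axis [-3.e-04  1.e-03 -1.e+00] yaw y-axis -73.91 f [-0.81 -0.17  0.59] w 0.0853 j [-1.29  0.24  0.    1.34 -0.    1.57]
roll needed about tool x 1.4851
shift in tool axes (after roll) [-0.     -0.4407  0.0945]
```

>>> arm_command --motion '[{"roll": -0.12},{"roll": -0.12},{"roll": -0.12},{"roll": -0.12},{"roll": -0.12},{"roll": -0.12},{"roll": -0.12},{"roll": -0.12},{"roll": -0.12},{"roll": -0.12},{"roll": -0.12},{"roll": -0.12},{"roll": -0.12},{"roll": -0.1}]'

```text
schema error: expected keys x, y, z, roll, fingers
```

```bash
python3 -c "
from h import *
go([.516,-.234,.206],21)"
```

```text
clock 0.25 tcp [ 0.1385 -0.4801  0.2059] down axis [-3.e-04  1.e-03 -1.e+00] yaw y-axis -73.91 f [-0.81 -0.17  0.59] w 0.0853 j [-1.29  0.24  0.    1.34 -0.    1.57]
roll needed about tool x 1.4851
shift in tool axes (after roll) [-0.     -0.4407  0.0945]
```

>>> arm_command --motion '[{"x": 0,"y": 0,"z": 0,"roll": -0.12,"fingers": 1},{"x": 0,"y": 0,"z": 0,"roll": -0.12,"fingers": 1},{"x": 0,"y": 0,"z": 0,"roll": -0.12,"fingers": 1},{"x": 0,"y": 0,"z": 0,"roll": -0.12,"fingers": 1},{"x": 0,"y": 0,"z": 0,"roll": -0.12,"fingers": 1},{"x": 0,"y": 0,"z": 0,"roll": -0.12,"fingers": 1},{"x": 0,"y": 0,"z": 0,"roll": -0.12,"fingers": 1},{"x": 0,"y": 0,"z": 0,"roll": -0.12,"fingers": 1},{"x": 0,"y": 0,"z": 0,"roll": -0.12,"fingers": 1},{"x": 0,"y": 0,"z": 0,"roll": -0.12,"fingers": 1},{"x": 0,"y": 0,"z": 0,"roll": -0.12,"fingers": 1},{"x": 0,"y": 0,"z": 0,"roll": -0.12,"fingers": 1},{"x": 0,"y": 0,"z": 0,"roll": -0.12,"fingers": 1},{"x": 0,"y": 0,"z": 0,"roll": -0.1,"fingers": 1}]'

```text
clock: 1.42
eef_pos: [0.1379, -0.4782, 0.2033]
tool_rot: [0.381, 0.599, -0.378, 0.595]
ft_force: [0.5, 2.0, 0.2]
grip_width: 0.0853
```

```bash
python3 -c "
from h import *
go([.516,-.234,.206],21)"
```

```text
clock 1.42 tcp [ 0.1379 -0.4782  0.2033] down axis [-0.0019  0.0066 -1.    ] yaw y-axis 25.15 f [0.49 2.02 0.22] w 0.0853 j [-1.29  0.24  0.    1.34 -0.   -0.16]
roll needed about tool x 0.0724
shift in tool axes (after roll) [-0.0018  0.4405 -0.0925]
```

>>> arm_command --motion '[{"x": 0,"y": 0.036,"z": -0.0077,"roll": 0.006,"fingers": 1},{"x": 0,"y": 0.036,"z": -0.0077,"roll": 0.006,"fingers": 1},{"x": 0,"y": 0.036,"z": -0.0077,"roll": 0.006,"fingers": 1},{"x": 0,"y": 0.036,"z": -0.0077,"roll": 0.006,"fingers": 1},{"x": 0,"y": 0.036,"z": -0.0077,"roll": 0.006,"fingers": 1},{"x": 0,"y": 0.036,"z": -0.0077,"roll": 0.006,"fingers": 1},{"x": 0,"y": 0.036,"z": -0.0077,"roll": 0.006,"fingers": 1},{"x": 0,"y": 0.036,"z": -0.0077,"roll": 0.006,"fingers": 1},{"x": 0,"y": 0.036,"z": -0.0077,"roll": 0.006,"fingers": 1},{"x": 0,"y": 0.036,"z": -0.0077,"roll": 0.006,"fingers": 1},{"x": 0,"y": 0.03,"z": -0.0077,"roll": 0.006,"fingers": 1},{"x": 0,"y": 0.015,"z": -0.005,"roll": 0.006,"fingers": 1},{"x": 0,"y": 0,"z": 0,"roll": 0,"fingers": 1}]'

```text
clock: 2.5
eef_pos: [0.4882, -0.226, 0.2014]
tool_rot: [0.404, 0.583, -0.401, 0.58]
ft_force: [0.5, 0.4, -0.0]
grip_width: 0.0851
```

```bash
python3 -c "
from h import *
go([.516,-.234,.206],21)
save('wrist','w1.png');go([.516,-.234,.206],21)"
```

```text
clock 2.5 tcp [ 0.4882 -0.226   0.2014] down axis [-0.0018  0.0057 -1.    ] yaw y-axis 20.58 f [ 0.5   0.42 -0.05] w 0.0851 j [-0.44  0.32  0.1   1.36  0.    0.78]
roll needed about tool x -0.0073
shift in tool axes (after roll) [-0.0046  0.0231  0.0175]
clock 2.55 tcp [ 0.4871 -0.2267  0.2014] down axis [-0.0026  0.0055 -1.    ] yaw y-axis 20.55 f [-0.05 -0.49 -0.66] w 0.0856 j [-0.44  0.32  0.1   1.36  0.    0.77]
roll needed about tool x -0.0079
shift in tool axes (after roll) [-0.0048  0.0243  0.0172]
```

View pics/w1.png

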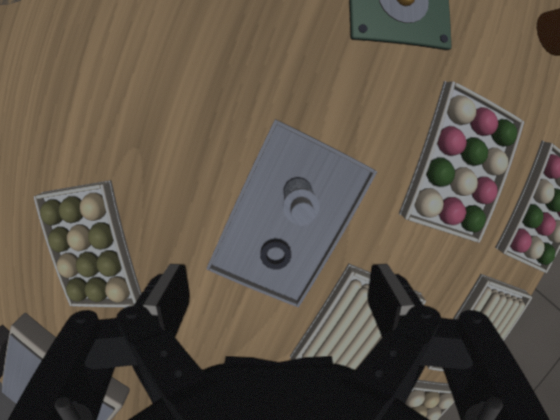

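```bash
python3 - <<'E'
from h import *
a=cv2.imread('pics/w1.png');cv2.imwrite('pics/w1c.png',cv2.resize(a[160:280,230:350],None,fx=5,fy=5,interpolation=cv2.INTER_CUBIC))
E
```

```text
(no output)
```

View pics/w1c.png

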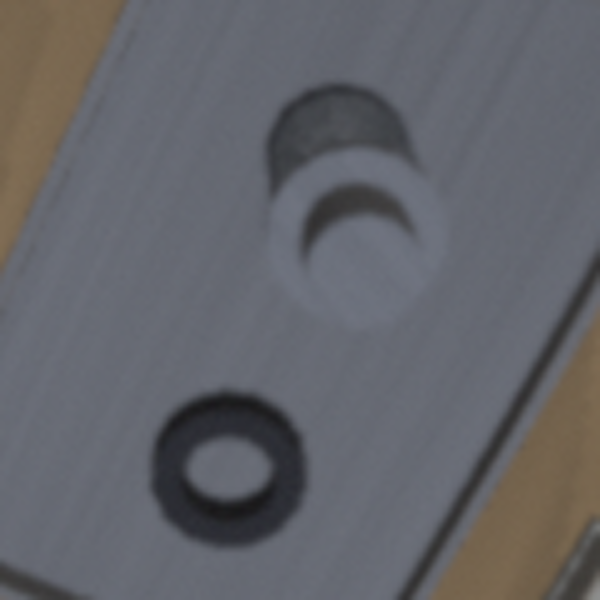

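```bash
python3 - <<'E'
from h import *
c=camera('wrist')
B=lambda u,v:((u+.5)/5-.5+230,(v+.5)/5-.5+160)
print(wonz(c,*B(359,237),.068),wonz(c,*B(362,271),.091))
print('tcp proj',wproj(c,[.516,-.234,.091]))
go([.516,-.234,.12],21)
E
```

```text
[ 0.51425119 -0.23530161  0.068     ] [ 0.51306036 -0.23499303  0.091     ]
tcp proj (np.float64(305.4105285612126), np.float64(213.90325523703527))
clock 2.6 tcp [ 0.4859 -0.2277  0.2014] down axis [-0.0034  0.005  -1.    ] yaw y-axis 20.45 f [-0.1   0.32 -0.54] w 0.0854 j [-0.44  0.32  0.1   1.36  0.    0.77]
roll needed about tool x -0.0096
shift in tool axes (after roll) [0.0813 0.026  0.0172]
```

>>> arm_command --motion '[{"x": 0,"y": 0.008,"z": 0.006,"roll": -0.005,"fingers": 1},{"x": 0,"y": 0.008,"z": 0.006,"roll": -0.005,"fingers": 1},{"x": 0.01,"y": 0.008,"z": 0.006,"roll": 0,"fingers": 1},{"x": 0.02,"y": 0,"z": 0,"roll": 0,"fingers": 1},{"x": 0.025,"y": 0,"z": 0,"roll": 0,"fingers": 1},{"x": 0.015,"y": 0,"z": 0,"roll": 0,"fingers": 1},{"x": 0.008,"y": 0,"z": 0,"roll": 0,"fingers": 1},{"x": 0,"y": 0,"z": 0,"roll": 0,"fingers": 1},{"x": 0,"y": 0,"z": 0,"roll": 0,"fingers": 1}]'

```text
clock: 3.35
eef_pos: [0.5079, -0.2447, 0.1185]
tool_rot: [0.404, 0.582, -0.405, 0.578]
ft_force: [-0.3, -0.4, 0.2]
grip_width: 0.0852
```

```bash
python3 -c "
from h import *
c=save('wrist','w2.png',(160,100,400,280),3.3);go([.514,-.235,.073],21)
print(wproj(c,[.514,-.235,.091]))"
```

```text
clock 3.4 tcp [ 0.5078 -0.2448  0.1186] down axis [-0.0066  0.0026 -1.    ] yaw y-axis 20.21 f [0.1  0.42 0.42] w 0.0852 j [-0.45  0.42  0.03  1.19 -0.    0.77]
roll needed about tool x -0.0138
shift in tool axes (after roll) [ 0.0456  0.0095 -0.0067]
(np.float64(292.72746786214555), np.float64(219.35188698751782))
```

View pics/w2.png

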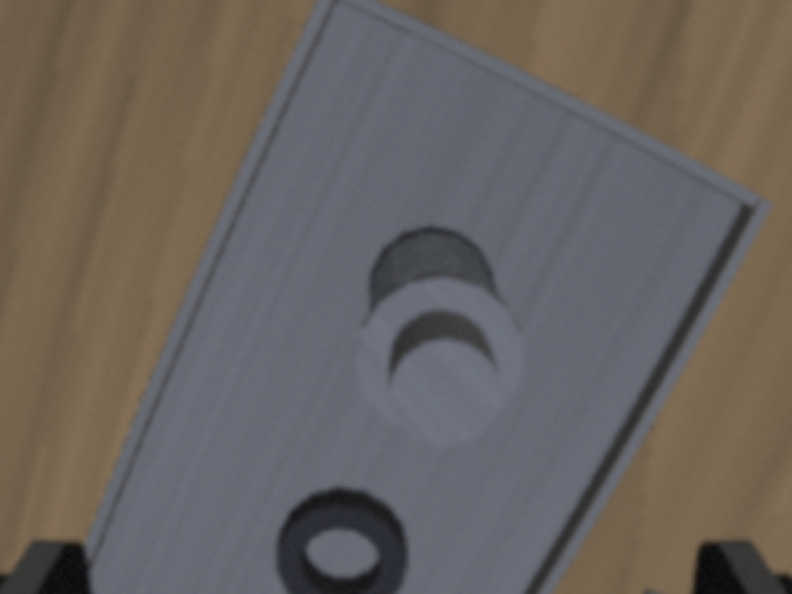

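```bash
python3 -c "
from h import *
c=camera('wrist')
p=wonz(c,295.,218.,.091);q=wonz(c,160+441/3.3,100+361/3.3,.069);print(p,q);go([p[0],p[1],.073],21)"
```

```text
[ 0.51503716 -0.23368927  0.091     ] [ 0.51548777 -0.23488889  0.069     ]
clock 3.45 tcp [ 0.5085 -0.2447  0.1193] down axis [-0.0051  0.0021 -1.    ] yaw y-axis 20.23 f [ 0.85 -0.46  0.61] w 0.0854 j [-0.45  0.42  0.03  1.19 -0.    0.77]
roll needed about tool x -0.0134
shift in tool axes (after roll) [ 0.0463  0.0102 -0.0078]
```

>>> arm_command --motion '[{"x": 0,"y": 0.005,"z": -0.004,"roll": -0.007,"fingers": 1},{"x": 0,"y": 0.005,"z": -0.004,"roll": -0.006,"fingers": 1},{"x": 0.01,"y": 0,"z": 0,"roll": 0,"fingers": 1},{"x": 0.015,"y": 0,"z": 0,"roll": 0,"fingers": 1},{"x": 0.012,"y": 0,"z": 0,"roll": 0,"fingers": 1},{"x": 0.007,"y": 0,"z": 0,"roll": 0,"fingers": 1},{"x": 0,"y": 0,"z": 0,"roll": 0,"fingers": 1},{"x": 0,"y": 0,"z": 0,"roll": 0,"fingers": 1}]'

```text
clock: 4.12
eef_pos: [0.5211, -0.2328, 0.0781]
tool_rot: [0.4, 0.581, -0.399, 0.586]
ft_force: [-0.2, 0.6, 0.5]
grip_width: 0.0854
```

```bash
python3 -c "
from h import *
go([.515,-.2342,.073],21)"
```

```text
clock 4.12 tcp [ 0.5211 -0.2328  0.0781] down axis [ 0.0069 -0.003  -1.    ] yaw y-axis 21.24 f [-0.25  0.64  0.46] w 0.0854 j [-0.42  0.46 -0.03  1.08  0.    0.78]
roll needed about tool x 0.0042
shift in tool axes (after roll) [ 0.0051 -0.0062 -0.0009]
```

>>> arm_command --motion '[{"x": 0.002,"y": -0.004,"z": 0,"roll": 0,"fingers": 1},{"x": 0.003,"y": -0.001,"z": 0,"roll": 0,"fingers": 1},{"x": 0,"y": 0,"z": 0,"roll": 0,"fingers": 1},{"x": 0,"y": 0,"z": 0,"roll": 0,"fingers": 1}]'

```text
clock: 4.45
eef_pos: [0.517, -0.2351, 0.0741]
tool_rot: [0.4, 0.58, -0.399, 0.587]
ft_force: [-0.1, -0.4, -0.3]
grip_width: 0.0855
```

```bash
python3 -c "
from h import *
c=save('wrist','w3.png');go([.515,-.2342,.073],21)"
```

```text
clock 4.5 tcp [ 0.517  -0.2351  0.0741] down axis [ 0.009  -0.0041 -1.    ] yaw y-axis 21.26 f [-0.09 -0.91 -0.21] w 0.0853 j [-0.43  0.45 -0.05  1.06 -0.    0.77]
roll needed about tool x 0.0046
shift in tool axes (after roll) [ 0.0011 -0.0016 -0.0016]
```

View pics/w3.png

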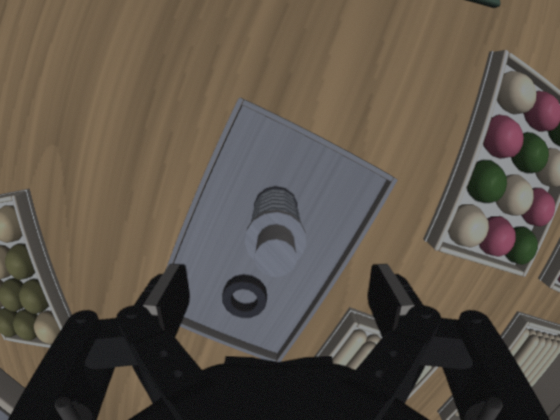

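```bash
python3 -c "
from h import *
c=camera('wrist')
print(wonz(c,277,258.,.091),wproj(c,get_obs()['eef_pos']+[0,0,.019]))
a=cv2.imread('pics/w3.png');cv2.imwrite('pics/w3c.png',cv2.resize(a[170:330,150:410],None,fx=3,fy=3,interpolation=cv2.INTER_CUBIC))
"
```

```text
[ 0.51571321 -0.23378331  0.091     ] (np.float64(278.55941397018387), np.float64(262.789604838904))
```

View pics/w3c.png

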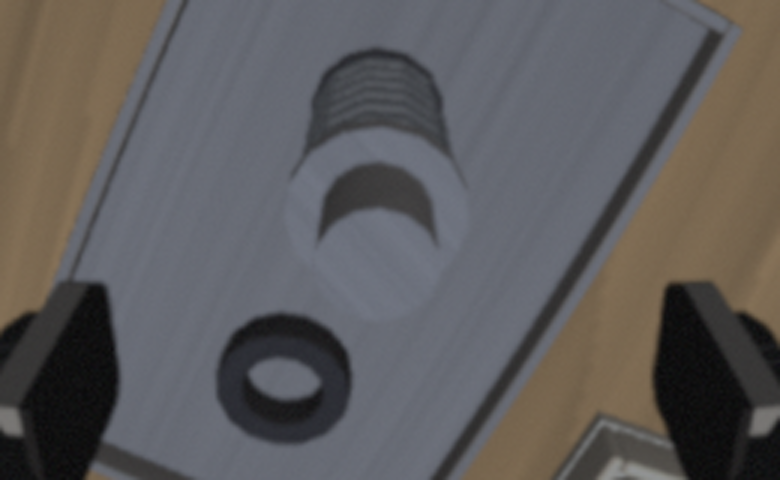

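>>> arm_command --motion '[{"x": 0.0005,"y": -0.001,"z": -0.0015,"roll": 0,"fingers": 1},{"x": 0,"y": 0,"z": 0,"roll": 0,"fingers": 0.6},{"x": 0,"y": 0,"z": 0,"roll": 0,"fingers": 0.4},{"x": 0,"y": 0,"z": 0,"roll": 0,"fingers": 0},{"x": 0,"y": 0,"z": 0,"roll": 0,"fingers": 0},{"x": 0,"y": 0,"z": 0,"roll": 0,"fingers": 0},{"x": 0,"y": 0,"z": 0,"roll": 0,"fingers": 0},{"x": 0,"y": 0,"z": 0,"roll": 0,"fingers": 0},{"x": 0,"y": 0,"z": 0,"roll": 0,"fingers": 0}]'

```text
clock: 5.3
eef_pos: [0.5161, -0.2343, 0.0744]
tool_rot: [0.4, 0.58, -0.398, 0.588]
ft_force: [0.0, -0.0, 0.2]
grip_width: 0.0
```

```bash
python3 -c "
from h import *
c=save('wrist','w4.png',(150,170,410,330),3);go([.515,-.2342,.073],21)"
```

```text
clock 5.35 tcp [ 0.5161 -0.2343  0.0745] down axis [ 0.0108 -0.0049 -0.9999] yaw y-axis 21.26 f [-0.31  0.    0.34] w 0.0001 j [-0.43  0.45 -0.05  1.06 -0.    0.77]
roll needed about tool x 0.0046
shift in tool axes (after roll) [ 0.0015 -0.001  -0.0005]
```

View pics/w4.png

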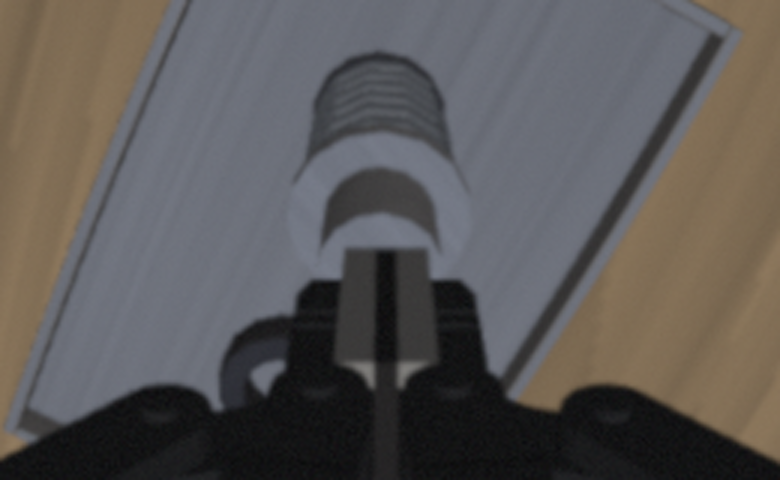

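```bash
python3 -c "
from h import *
c=camera('wrist'); e=get_obs()['eef_pos']; R=Rn.from_quat(get_obs()['tool_rot']).as_matrix()
for p in ([0,0,0],[-.019,0,0],[0,0,.011],[0,0,-.011],[-.019,0,-.011],[-.038,0,-.011],[-.038,0,.011]):
    u,v=wproj(c,e+R@p); print(p,round((u-150)*3),round((v-170)*3))
s=save('scene','s4.png',(110,130,270,250),5); print((proj(s,e)-[110,130])*5,(proj(s,[.515,-.2342,.091])-[110,130])*5)
"
```

```text
[0, 0, 0] 385 232
[-0.019, 0, 0] 384 278
[0, 0, 0.011] 385 283
[0, 0, -0.011] 385 177
[-0.019, 0, -0.011] 384 219
[-0.038, 0, -0.011] 384 271
[-0.038, 0, 0.011] 384 393
[339.80539333 437.90328009] [333.38705433 421.47510744]
```

View pics/s4.png

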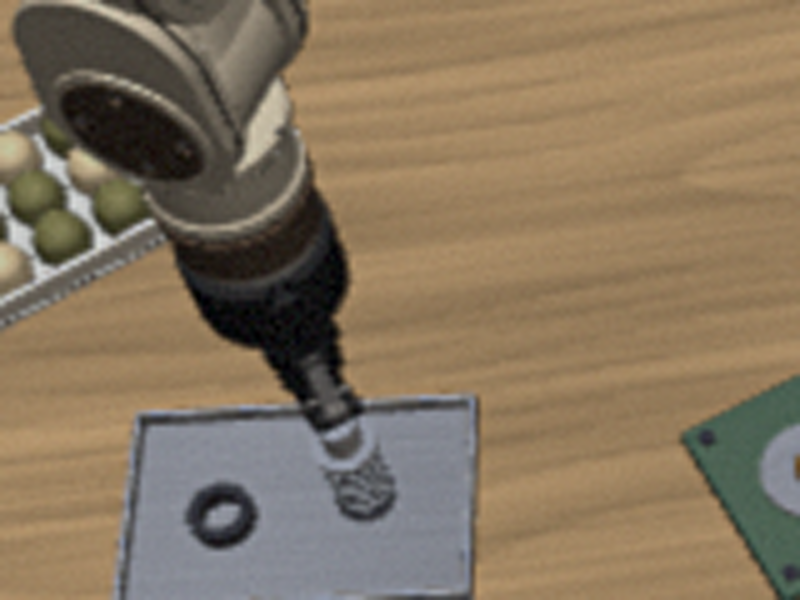

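```bash
python3 -c "
from h import *
o=get_obs();e=o['eef_pos'];R=Rn.from_quat(o['tool_rot']).as_matrix()
c=camera('wrist'); a=c['frame'][:,:,::-1]
s=camera('scene'); f=s['frame'][:,:,::-1]
cv2.imwrite('pics/s5.png',cv2.resize(f[185:255,145:215],None,fx=8,fy=8,interpolation=cv2.INTER_CUBIC))
cv2.imwrite('pics/w5.png',cv2.resize(a[220:310,220:340],None,fx=6,fy=6,interpolation=cv2.INTER_CUBIC))
print((proj(s,e)-[145,185])*8,(proj(s,e-R[:,0]*.03)-[145,185])*8,[(proj(s,[.515,-.2342,z])-[145,185])*8 for z in (.091,.069,.064,.004)])
"
```

```text
[263.68930558 260.62152267] [245.02252025 216.91490998] [array([253.41928692, 234.36017191]), array([267.20337843, 265.36553831]), array([270.27467449, 272.27398486]), array([305.46247   , 351.42395946])]
```

View pics/s5.png

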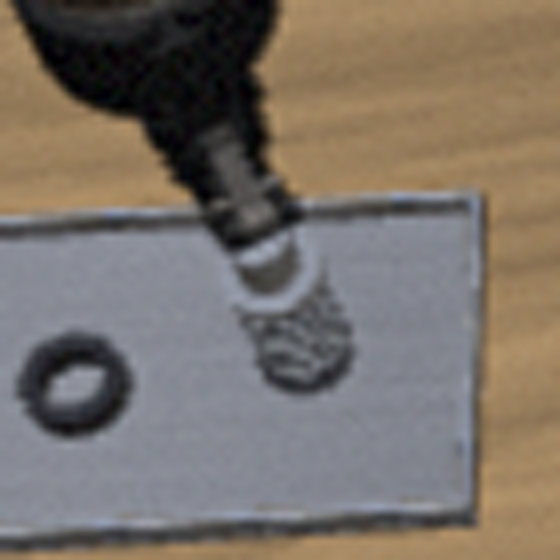

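View pics/w5.png

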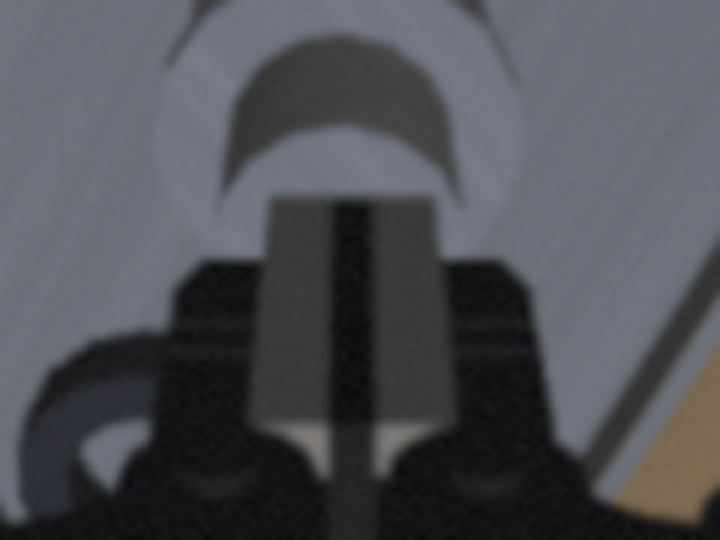

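```bash
python3 -c "
from h import *
o=get_obs();e=o['eef_pos'];R=Rn.from_quat(o['tool_rot']).as_matrix()
c=camera('wrist');s=camera('scene')
for x in (0,-.01,-.02,-.03):
  print(x)
  for y in(-.0075,.0075):
    for z in (-.011,.011):
      p=e+R@[x,y,z]; print('  ',y,z,((proj(s,p)-[145,185])*8).round(),((np.array(wproj(c,p))-[220,220])*6).round())
for z in (.091,.069): print([((np.array(wproj(c,[.515+r*np.cos(t),-.2342+r*np.sin(t),z]))-[220,220])*6).round().tolist() for r in ((.011,) if z>.08 else (.018,)) for t in np.radians([21,111,201,291])])
"
```

```text
0
   -0.0075 -0.011 [285. 230.] [268.  55.]
   -0.0075 0.011 [226. 258.] [272. 266.]
   0.0075 -0.011 [302. 263.] [430.  55.]
   0.0075 0.011 [242. 291.] [427. 266.]
-0.01
   -0.0075 -0.011 [279. 216.] [263.  97.]
   -0.0075 0.011 [219. 244.] [268. 316.]
   0.0075 -0.011 [296. 249.] [435.  97.]
   0.0075 0.011 [236. 277.] [431. 316.]
-0.02
   -0.0075 -0.011 [273. 201.] [258. 143.]
   -0.0075 0.011 [213. 229.] [263. 371.]
   0.0075 -0.011 [290. 234.] [439. 143.]
   0.0075 0.011 [230. 262.] [435. 371.]
-0.03
   -0.0075 -0.011 [267. 186.] [253. 195.]
   -0.0075 0.011 [206. 214.] [258. 432.]
   0.0075 -0.011 [284. 219.] [445. 195.]
   0.0075 0.011 [223. 248.] [439. 432.]
[[466.0, 239.0], [339.0, 123.0], [212.0, 239.0], [339.0, 348.0]]
[[524.0, 134.0], [339.0, -41.0], [153.0, 134.0], [338.0, 297.0]]
```

>>> arm_command --motion '[{"x": 0,"y": 0,"z": 0,"roll": 0,"fingers": 0.6},{"x": 0,"y": 0,"z": 0,"roll": 0,"fingers": 0.6},{"x": 0,"y": 0,"z": 0,"roll": 0,"fingers": 0.6},{"x": 0,"y": 0,"z": 0,"roll": 0,"fingers": 0.6},{"x": 0,"y": 0,"z": 0,"roll": 0,"fingers": 0.6}]'

```text
clock: 6.07
eef_pos: [0.5161, -0.2343, 0.0744]
tool_rot: [0.4, 0.58, -0.398, 0.588]
ft_force: [0.6, -0.6, 0.2]
grip_width: 0.0506
```

```bash
python3 -c "
from h import *
c=save('wrist','w6.png',(150,170,410,330),3);go([.515,-.2342,.055],21)
o=get_obs();e=o['eef_pos'];R=Rn.from_quat(o['tool_rot']).as_matrix()
for x in (0,-.01,-.02,-.03,-.04): print(x,[((np.array(wproj(c,e+R@[x,y,-.011]))-[150,170])*3).round() for y in (-.0255,.0255)])
save('scene','s6.png',(145,185,215,255),8)
"
```

```text
clock 6.12 tcp [ 0.5161 -0.2343  0.0745] down axis [ 0.0108 -0.0048 -0.9999] yaw y-axis 21.26 f [-0.17 -0.7   0.53] w 0.0513 j [-0.43  0.45 -0.05  1.06  0.    0.77]
roll needed about tool x 0.0045
shift in tool axes (after roll) [ 0.0194 -0.0012 -0.0006]
0 [array([247., 177.]), array([522., 177.])]
-0.01 [array([240., 198.]), array([529., 198.])]
-0.02 [array([232., 221.]), array([537., 221.])]
-0.03 [array([223., 246.]), array([546., 246.])]
-0.04 [array([212., 275.]), array([556., 275.])]
```

View pics/w6.png

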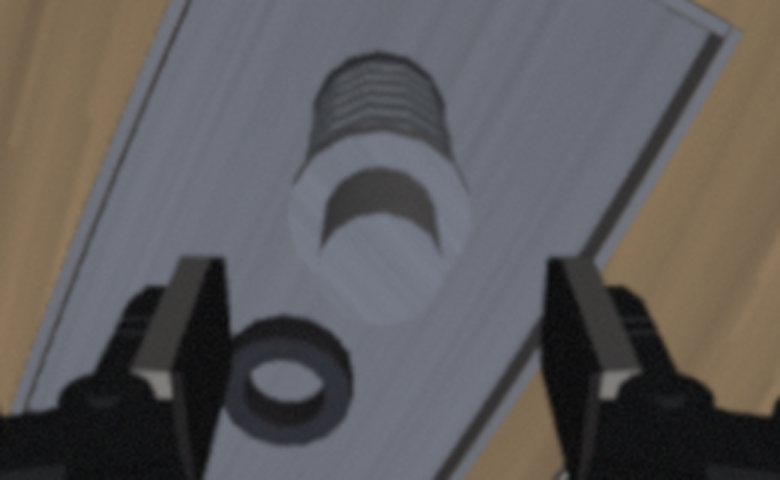

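View pics/s6.png

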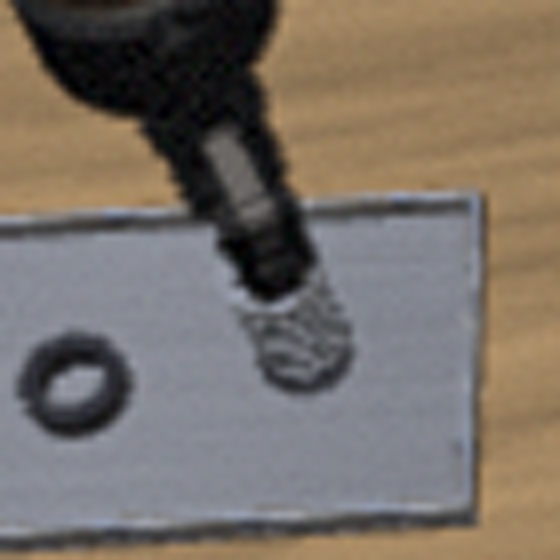

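>>> arm_command --motion '[{"x": 0.007,"y": -0.0012,"z": -0.0005,"roll": 0,"fingers": 0.6},{"x": 0.012,"y": 0,"z": 0,"roll": 0,"fingers": 0.6},{"x": 0.007,"y": 0,"z": 0,"roll": 0,"fingers": 0.6},{"x": 0.003,"y": 0,"z": 0,"roll": 0,"fingers": 0.6},{"x": 0,"y": 0,"z": 0,"roll": 0,"fingers": 0.6},{"x": 0,"y": 0,"z": 0,"roll": 0,"fingers": 0.6}]'

```text
clock: 6.67
eef_pos: [0.5147, -0.2344, 0.043]
tool_rot: [0.4, 0.58, -0.399, 0.588]
ft_force: [-0.4, -0.8, 0.4]
grip_width: 0.051
```

```bash
python3 -c "
from h import *
c=save('wrist','w7.png',(150,170,410,330),3);go([.515,-.2342,.042],21)
"
```

```text
clock 6.72 tcp [ 0.5147 -0.2344  0.0431] down axis [ 0.0104 -0.0048 -0.9999] yaw y-axis 21.26 f [-0.75 -0.9   0.27] w 0.0513 j [-0.43  0.48 -0.09  0.99 -0.    0.77]
roll needed about tool x 0.0045
shift in tool axes (after roll) [ 0.0011  0.0004 -0.    ]
```

View pics/w7.png

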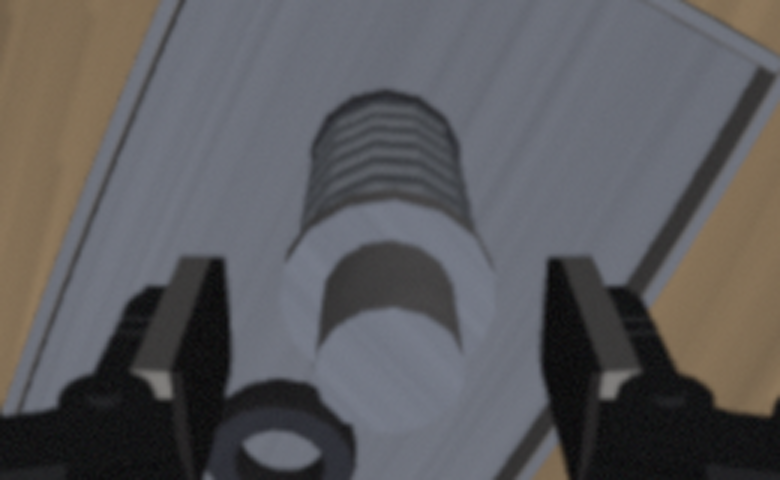

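>>> arm_command --motion '[{"x": 0,"y": 0,"z": 0,"roll": 0,"fingers": 0.4},{"x": 0,"y": 0,"z": 0,"roll": 0,"fingers": 0.3},{"x": 0,"y": 0,"z": 0,"roll": 0,"fingers": 0.2},{"x": 0,"y": 0,"z": 0,"roll": 0,"fingers": 0},{"x": 0,"y": 0,"z": 0,"roll": 0,"fingers": 0},{"x": 0,"y": 0,"z": 0,"roll": 0,"fingers": 0},{"x": 0,"y": 0,"z": 0,"roll": 0,"fingers": 0}]'

```text
clock: 7.3
eef_pos: [0.5154, -0.2348, 0.0447]
tool_rot: [0.4, 0.579, -0.399, 0.588]
ft_force: [-0.3, -0.4, -1.1]
grip_width: 0.0203
```

```bash
python3 -c "
from h import *
c=save('wrist','w8.png',(150,170,410,330),3);go([.515,-.2342,.042],21)
o=get_obs();e=o['eef_pos'];R=Rn.from_quat(o['tool_rot']).as_matrix()
for x in (-.02,-.03,-.04): print(x,[((np.array(wproj(c,e+R@[x,y,-.011]))-[150,170])*3).round() for y in (-.011,.011)])
"
```

```text
clock 7.35 tcp [ 0.5153 -0.2348  0.0447] down axis [ 0.0123 -0.0059 -0.9999] yaw y-axis 21.25 f [ 0.32  0.59 -0.93] w 0.0197 j [-0.43  0.48 -0.09  0.99 -0.    0.77]
roll needed about tool x 0.0045
shift in tool axes (after roll) [ 0.0027 -0.0001 -0.0007]
-0.02 [array([318., 221.]), array([451., 221.])]
-0.03 [array([314., 247.]), array([455., 247.])]
-0.04 [array([309., 276.]), array([459., 276.])]
```

View pics/w8.png

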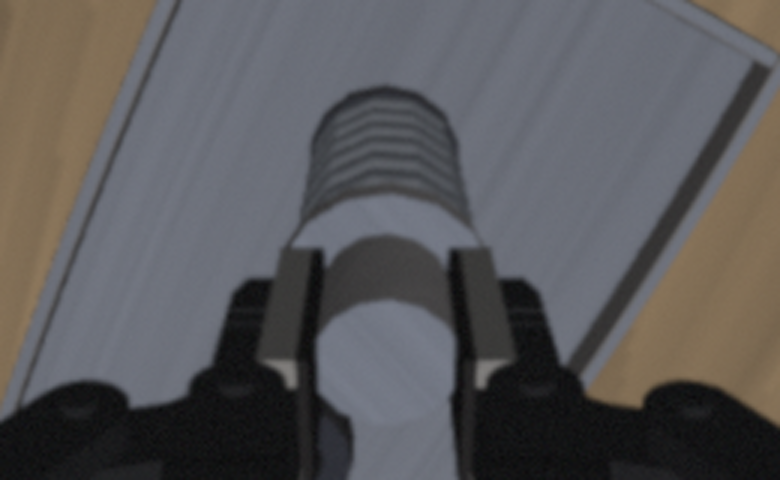

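>>> arm_command --motion '[{"x": -0.005,"y": 0,"z": 0,"roll": 0,"fingers": 0},{"x": -0.015,"y": 0,"z": 0,"roll": 0,"fingers": 0},{"x": -0.02,"y": 0,"z": 0,"roll": 0,"fingers": 0},{"x": -0.015,"y": 0,"z": 0,"roll": 0,"fingers": 0},{"x": -0.005,"y": 0,"z": 0,"roll": 0,"fingers": 0},{"x": 0,"y": 0,"z": 0,"roll": 0,"fingers": 0}]'

```text
clock: 7.85
eef_pos: [0.5133, -0.2336, 0.1061]
tool_rot: [0.4, 0.58, -0.399, 0.587]
ft_force: [-0.4, 0.3, -0.7]
grip_width: 0.0201
```

```bash
python3 -c "
from h import *
c=save('wrist','w9.png',(100,0,460,330),2.2);go([.5455,.0225-.06,.1],21)
"
```

```text
clock 7.9 tcp [ 0.5132 -0.2336  0.1057] down axis [ 0.0083 -0.0038 -1.    ] yaw y-axis 21.27 f [ 0.62 -0.52 -1.8 ] w 0.0199 j [-0.43  0.42 -0.01  1.13 -0.    0.77]
roll needed about tool x 0.0046
shift in tool axes (after roll) [ 0.0052  0.1004 -0.1716]
```

View pics/w9.png

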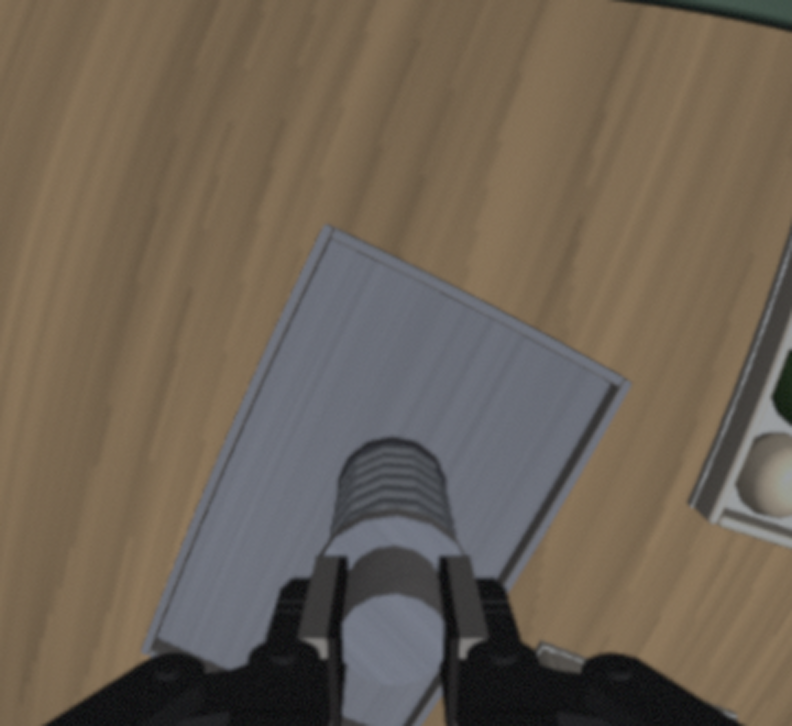

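>>> arm_command --motion '[{"x": 0,"y": 0.007,"z": -0.012,"roll": 0.002,"fingers": 0},{"x": 0,"y": 0.013,"z": -0.022,"roll": 0.002,"fingers": 0},{"x": 0,"y": 0.015,"z": -0.025,"roll": 0,"fingers": 0},{"x": 0,"y": 0.015,"z": -0.025,"roll": 0,"fingers": 0},{"x": 0,"y": 0.015,"z": -0.025,"roll": 0,"fingers": 0},{"x": 0,"y": 0.015,"z": -0.025,"roll": 0,"fingers": 0},{"x": 0,"y": 0.013,"z": -0.022,"roll": 0,"fingers": 0},{"x": 0,"y": 0.007,"z": -0.012,"roll": 0,"fingers": 0},{"x": 0,"y": 0,"z": 0,"roll": 0,"fingers": 0},{"x": 0,"y": 0,"z": 0,"roll": 0,"fingers": 0}]'

```text
clock: 8.73
eef_pos: [0.5424, -0.0335, 0.0943]
tool_rot: [0.4, 0.583, -0.403, 0.581]
ft_force: [-0.2, -0.6, -1.0]
grip_width: 0.0202
```

```bash
python3 -c "
from h import *
go([.5455,.0225,.1],21)
c=save('wrist','w10.png',(140,0,420,210),2.8)
save('scene','s10.png',(200,130,360,250),5);save('top','t10.png',(220,160,340,250),6.5)
"
```

```text
clock 8.73 tcp [ 0.5424 -0.0335  0.0943] down axis [-0.0052 -0.0025 -1.    ] yaw y-axis 20.77 f [-0.18 -0.55 -0.97] w 0.0202 j [-0.06  0.4  -0.07  1.11 -0.    1.15]
roll needed about tool x -0.004
shift in tool axes (after roll) [-0.0058  0.0229 -0.0512]
```

View pics/w10.png

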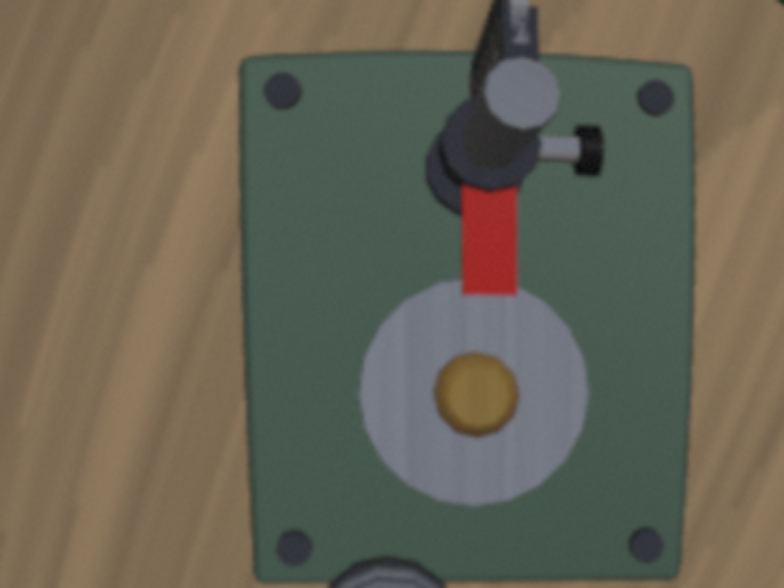

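View pics/s10.png

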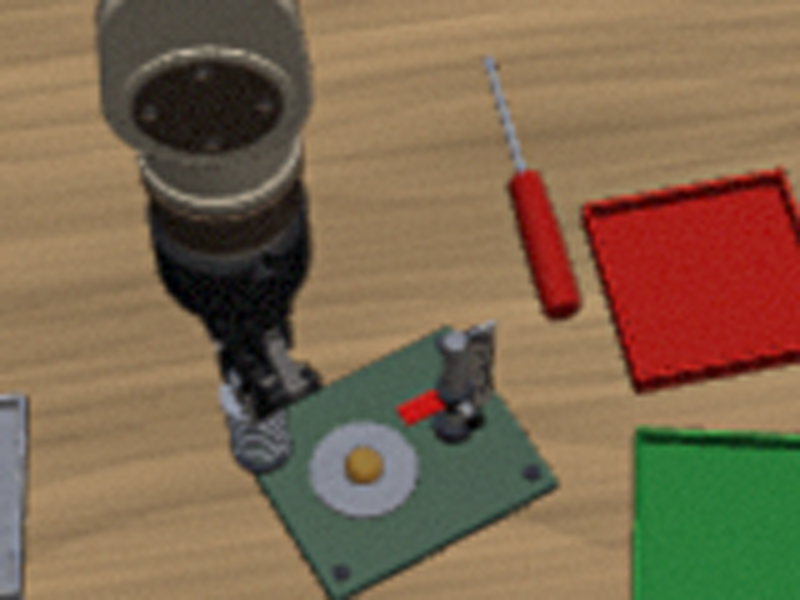

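View pics/t10.png

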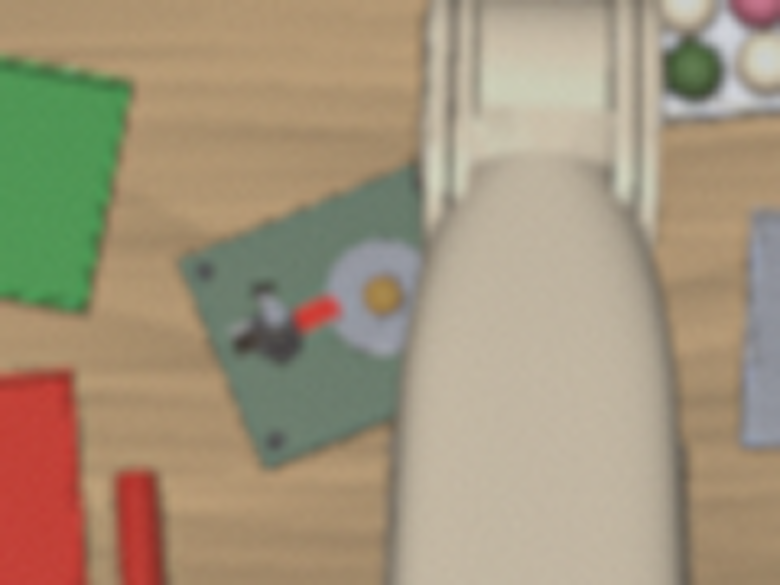

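```bash
cat > m.py <<'E'
from h import *
def fitmark(views):
    # views: list of (c, tipcentre px, left px,right px)
    pass
E
python3 - <<'E'
from h import *
c=camera('wrist'); R,t,K=cam(c); print('cam',(-R.T@t).round(4)); go([.5455,.0225,.1],21)
B=lambda u,v:((u+.5)/2.8-.5+140,(v+.5)/2.8-.5)
P=wonz(c,*B(474,392),.02);Q=wonz(c,*B(477,391),.0305);print('plate',P,'pilot',Q)
for z in np.arange(.05,.085,.005):
    T=wonz(c,*B(490,294),z);l=wonz(c,*B(462,294),z);r=wonz(c,*B(518,294),z);d=T[:2]-Q[:2]
    print(z.round(3),T.round(4),np.linalg.norm(d).round(4),np.degrees(np.arctan2(d[1],d[0])).round(1),'w',np.linalg.norm(l-r).round(4), np.degrees(np.arctan2(*(r-l)[1::-1])).round(1))
for q in [(282,91),(655,97),(294,547),(645,544)]: print(wonz(c,*B(*q),.016))
E
```

```text
cam [0.5163 0.0377 0.2625]
clock 8.93 tcp [ 0.5427 -0.0352  0.0951] down axis [-0.0041 -0.0025 -1.    ] yaw y-axis 20.58 f [-0.38 -0.36 -0.95] w 0.0196 j [-0.06  0.4  -0.07  1.11 -0.    1.15]
roll needed about tool x -0.0074
shift in tool axes (after roll) [-0.0051  0.0232 -0.0529]
plate [0.54504433 0.02238493 0.02      ] pilot [0.54442191 0.02356831 0.0305    ]
0.05 [0.5366 0.0471 0.05  ] 0.0248 108.5 w 0.013 21.9
0.055 [0.5361 0.0469 0.055 ] 0.0247 109.7 w 0.0127 21.9
0.06 [0.5356 0.0466 0.06  ] 0.0247 110.9 w 0.0124 21.9
0.065 [0.5351 0.0464 0.065 ] 0.0247 112.1 w 0.0121 21.9
0.07 [0.5347 0.0462 0.07  ] 0.0246 113.3 w 0.0118 21.9
0.075 [0.5342 0.046  0.075 ] 0.0246 114.5 w 0.0115 21.9
0.08 [0.5337 0.0458 0.08  ] 0.0246 115.8 w 0.0112 21.9
0.085 [0.5332 0.0455 0.085 ] 0.0247 117.0 w 0.0109 21.9
[0.46809406 0.08178094 0.016     ]
[0.56196694 0.11854881 0.016     ]
[ 0.51427229 -0.03633523  0.016     ]
[6.07884662e-01 2.11347874e-04 1.60000000e-02]
```

```bash
cat >> h.py <<'E'
def spring(c=None):
    """boss/foot position from current wrist image pose; boss top px fixed in grip"""
    c=c or camera('wrist'); o=get_obs(); e=o['eef_pos']; D=Rn.from_quat(o['tool_rot']).as_matrix()[:,0]
    bt=wonz(c,*BPX,e[2]+.0463)
    ax=D-np.array([.0123,-.0059,0]); ax/=np.linalg.norm(ax)   # spring's down axis
    return e,bt,bt+ax*.087
BPX=((387+.5)/3-.5+150,(362+.5)/3-.5+170)
E
python3 - <<'E'
from h import *
c=save('wrist','w11.png',(150,170,410,330),3)
e,bt,ft=spring(c);print(e,bt,ft,bt-e); go([.545,.0228,.1],21.3)
E
```

```text
[ 0.54288359 -0.03531771  0.09523806] [ 0.54299433 -0.03459414  0.14153806] [ 0.5416044  -0.03429024  0.05454969] [0.00011074 0.00072357 0.0463    ]
clock 8.98 tcp [ 0.5429 -0.0353  0.0952] down axis [-0.0037 -0.0024 -1.    ] yaw y-axis 20.56 f [ 0.36  0.49 -1.38] w 0.0201 j [-0.06  0.4  -0.07  1.11 -0.    1.15]
roll needed about tool x -0.0129
shift in tool axes (after roll) [-0.0049  0.0231 -0.0534]
```

View pics/w11.png

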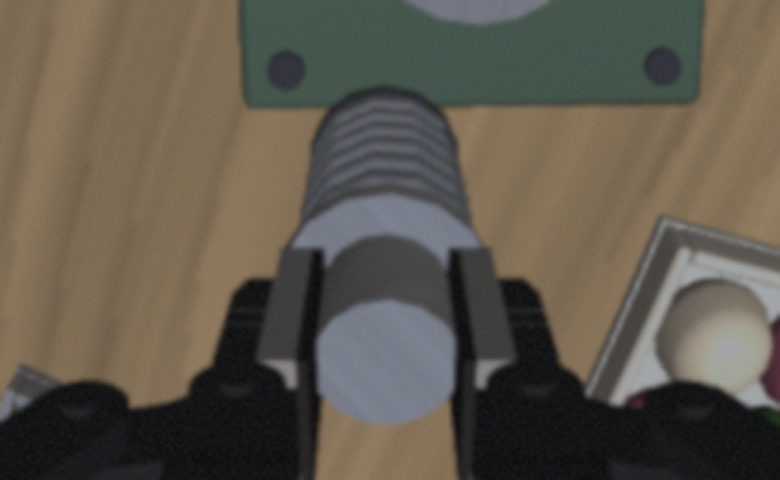

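>>> arm_command --motion '[{"x": 0,"y": 0.0045,"z": -0.01,"roll": -0.006,"fingers": 0},{"x": 0,"y": 0.008,"z": -0.018,"roll": -0.004,"fingers": 0},{"x": 0,"y": 0.007,"z": -0.015,"roll": 0,"fingers": 0},{"x": 0,"y": 0.004,"z": -0.008,"roll": 0,"fingers": 0},{"x": 0,"y": 0,"z": 0,"roll": 0,"fingers": 0},{"x": 0,"y": 0,"z": 0,"roll": 0,"fingers": 0},{"x": 0,"y": 0,"z": 0,"roll": 0,"fingers": 0}]'

```text
clock: 9.57
eef_pos: [0.5475, 0.0197, 0.0958]
tool_rot: [0.401, 0.582, -0.403, 0.582]
ft_force: [0.1, 0.1, -0.2]
grip_width: 0.0201
```

```bash
python3 -c "
from h import *
c=save('wrist','w12.png',(140,0,420,330),1.8)
e,bt,ft=spring(c);print(e,bt,ft,bt-e); go([.545,.0228,.1],21.3)
c=save('wrist','w12b.png',(170,100,390,265),3.6)
"
```

```text
[0.54742555 0.01950161 0.09573067] [0.54764702 0.0202552  0.14203067] [0.54641256 0.02052901 0.05503986] [0.00022147 0.00075359 0.0463    ]
clock 9.62 tcp [0.5474 0.0195 0.0957] down axis [-0.0019 -0.0028 -1.    ] yaw y-axis 20.69 f [ 0.3   0.69 -1.05] w 0.0198 j [ 0.04  0.41 -0.06  1.11 -0.    1.25]
roll needed about tool x -0.0106
shift in tool axes (after roll) [-0.0043 -0.0011 -0.0039]
```

View pics/w12.png

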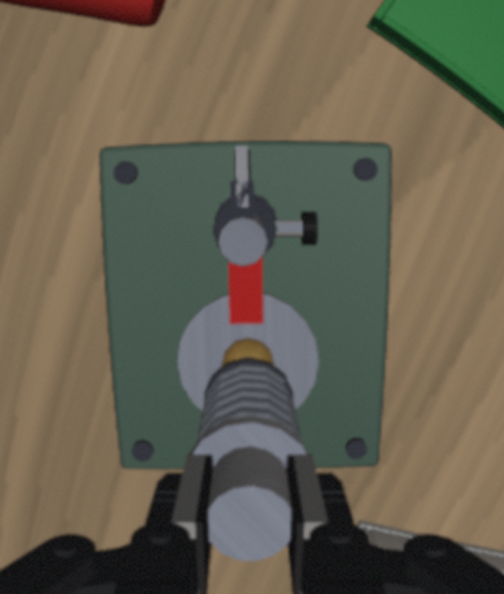

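View pics/w12b.png

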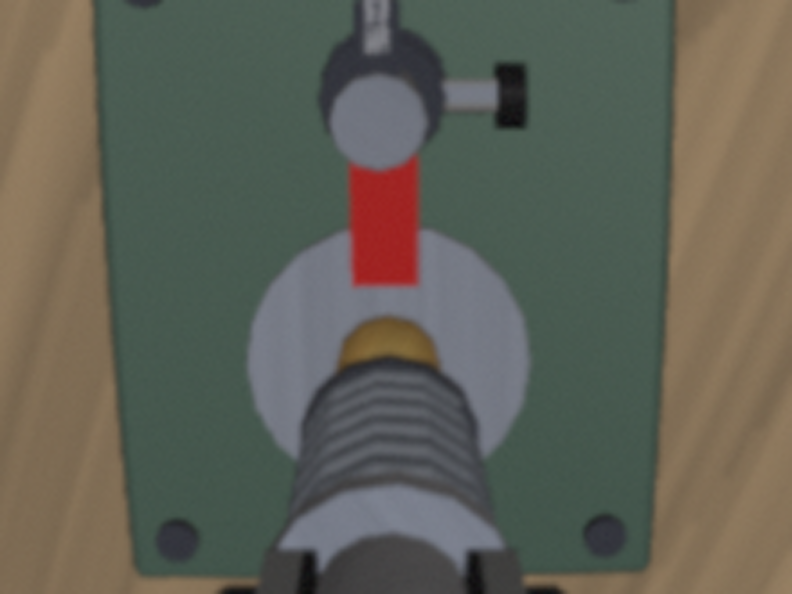

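```bash
python3 - <<'E'
from h import *
c=camera('wrist'); e,bt,ft=spring(c);print(e,bt,ft)
B=lambda u,v:((u+.5)/3.6-.5+170,(v+.5)/3.6-.5+100)
L=wonz(c,*B(248,358),.02);Rr=wonz(c,*B(529,358),.02);M=(L+Rr)/2; T=wonz(c,*B(388,227),.02); 
d=(Rr-L)[:2];print('diam',np.linalg.norm(d)); n=np.array([-d[1],d[0]])/np.linalg.norm(d); print('M',M,'from top',T[:2]-n*.031)
from scipy.optimize import least_squares
Q=M[:2]
for z in np.arange(.055,.08,.005):
    t=wonz(c,*B(385.5,286),z);l=wonz(c,*B(353,286),z);r=wonz(c,*B(419,286),z);dd=t[:2]-np.array([.5449,.0228])
    print(z.round(3),t.round(4),np.linalg.norm(dd).round(4),np.degrees(np.arctan2(dd[1],dd[0])).round(1),'w',np.linalg.norm(l-r).round(4))
for q in [(177,540),(604,535)]: print(wonz(c,*B(*q),.016))
E
```

```text
[0.54739867 0.01933699 0.09570389] [0.54760993 0.0199161  0.14200389] [0.54636807 0.02020116 0.05501322]
diam 0.06115236187259265
M [0.54448952 0.02491417 0.02      ] from top [0.5452594  0.02276088]
0.055 [0.5358 0.0472 0.055 ] 0.026 110.6 w 0.012
0.06 [0.5354 0.0482 0.06  ] 0.0272 110.5 w 0.0117
0.065 [0.535  0.0493 0.065 ] 0.0283 110.4 w 0.0115
0.07 [0.5347 0.0504 0.07  ] 0.0294 110.3 w 0.0112
0.075 [0.5343 0.0515 0.075 ] 0.0306 110.3 w 0.0109
[ 0.51395244 -0.03559394  0.016     ]
[0.60750536 0.00124711 0.016     ]
```

>>> arm_command --motion '[{"x": 0.004,"y": 0,"z": -0.002,"roll": -0.006,"fingers": 0},{"x": 0.007,"y": 0,"z": -0.001,"roll": -0.004,"fingers": 0},{"x": 0.006,"y": 0,"z": 0,"roll": 0,"fingers": 0},{"x": 0.003,"y": 0,"z": 0,"roll": 0,"fingers": 0},{"x": 0,"y": 0,"z": 0,"roll": 0,"fingers": 0},{"x": 0,"y": 0,"z": 0,"roll": 0,"fingers": 0}]'

```text
clock: 10.22
eef_pos: [0.5454, 0.0205, 0.0727]
tool_rot: [0.398, 0.584, -0.401, 0.583]
ft_force: [-0.1, 0.0, 0.2]
grip_width: 0.0198
```

```bash
python3 -c "
from h import *
c=save('wrist','w13.png',(170,130,390,295),3.6)
e,bt,ft=spring(c);print(e,bt,ft,bt-e); go([.545,.0228,.07],21.3)
for nm,p in dict(plate=[.5452,.0228,.02],foot=ft).items(): print(nm,((np.array(wproj(c,p))-[170,130])*3.6))
S=save('scene','s13.png',(230,170,320,260),6);print((proj(S,ft)-[230,170])*6,(proj(S,[.5452,.0228,.0305])-[230,170])*6)
"
```

```text
[0.54533155 0.02047902 0.07273992] [0.54564471 0.02104704 0.11903992] [0.5442507  0.0212944  0.03205144] [0.00031316 0.00056802 0.0463    ]
clock 10.27 tcp [0.5453 0.0205 0.0727] down axis [-0.0037 -0.0031 -1.    ] yaw y-axis 21.14 f [-0.17  0.19 -0.99] w 0.02 j [ 0.04  0.43 -0.09  1.06 -0.    1.24]
roll needed about tool x -0.0028
shift in tool axes (after roll) [ 0.0027  0.0005 -0.0023]
plate [394.22438234 300.34152483]
foot [386.59061104 326.16464833]
[249.45976101 307.49411439] [252.95561877 310.35197385]
```

View pics/w13.png

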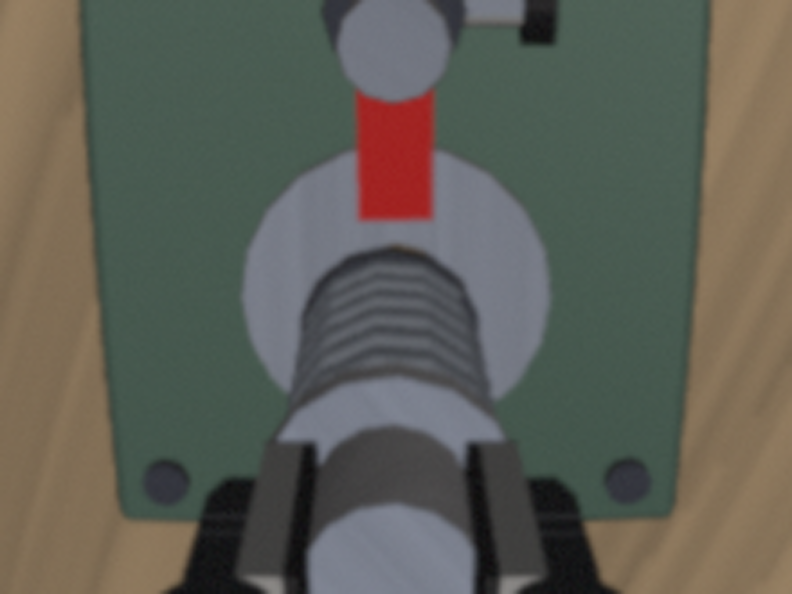

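View pics/s13.png

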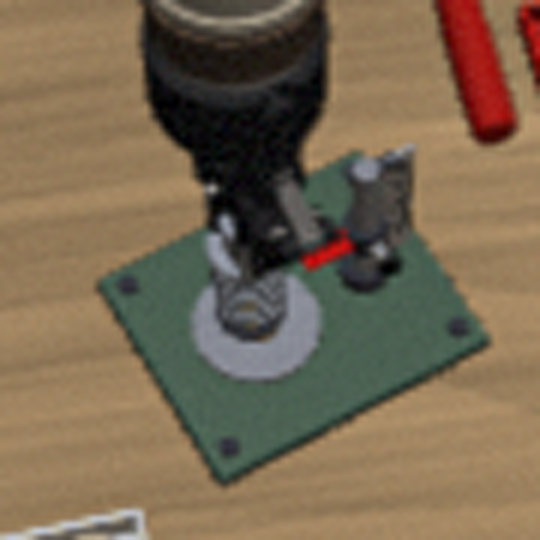

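>>> arm_command --motion '[{"x": 0.001,"y": 0.0012,"z": -0.0012,"roll": 0,"fingers": 0},{"x": 0.0015,"y": 0,"z": 0,"roll": 0,"fingers": 0},{"x": 0.0015,"y": 0,"z": 0,"roll": 0,"fingers": 0},{"x": 0.001,"y": 0,"z": 0,"roll": 0,"fingers": 0},{"x": 0,"y": 0,"z": 0,"roll": 0,"fingers": 0}]'

```text
clock: 10.73
eef_pos: [0.5473, 0.0224, 0.0685]
tool_rot: [0.399, 0.583, -0.401, 0.584]
ft_force: [0.5, -0.5, -0.4]
grip_width: 0.0201
```

```bash
python3 -c "
from h import *
c=save('wrist','w14.png',(170,130,390,295),3.6)
e,bt,ft=spring(c);print(e,bt,ft,bt-e); go([.545,.0228,.07],21.3)
S=save('scene','s14.png',(230,170,320,260),6)
"
```

```text
[0.54733969 0.02240316 0.06855464] [0.54743471 0.02300591 0.11485464] [0.54628541 0.02326872 0.02786262] [9.50214411e-05 6.02749820e-04 4.63000000e-02]
clock 10.78 tcp [0.5473 0.0224 0.0686] down axis [-9.0e-04 -2.9e-03 -1.0e+00] yaw y-axis 21.15 f [ 0.01 -0.96 -0.69] w 0.0197 j [ 0.04  0.43 -0.1   1.04 -0.    1.24]
roll needed about tool x -0.0026
shift in tool axes (after roll) [-0.0014 -0.002  -0.0012]
```

View pics/w14.png

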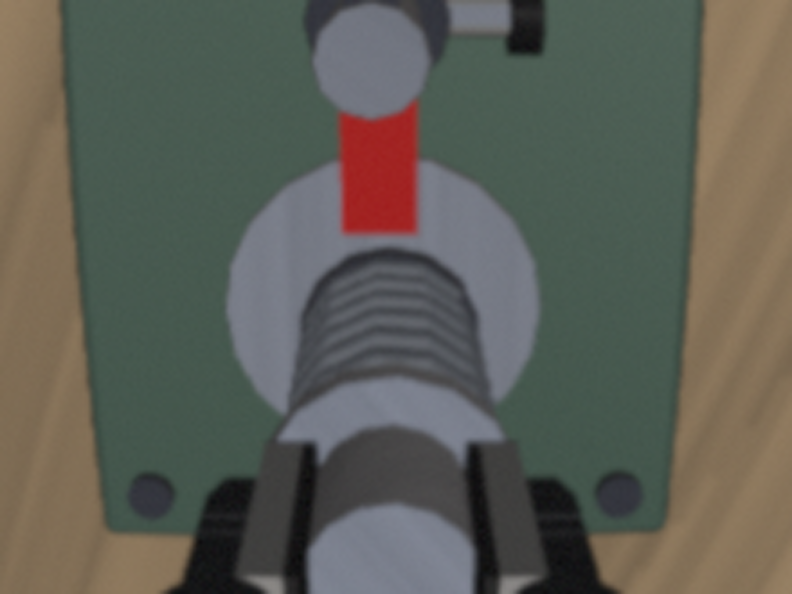

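View pics/s14.png

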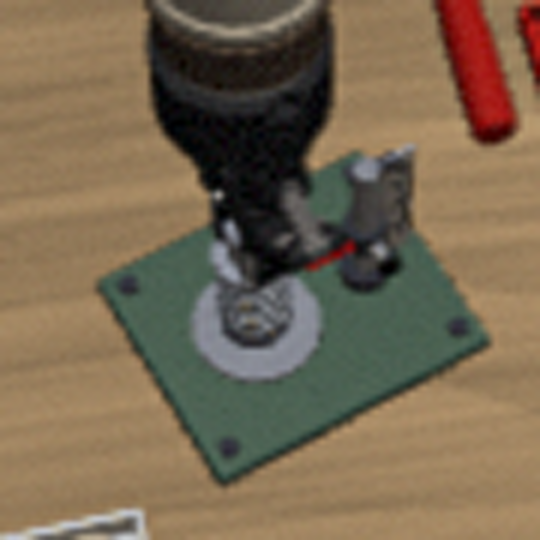

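>>> arm_command --motion '[{"x": 0.0005,"y": -0.0008,"z": 0,"roll": 0,"fingers": 0},{"x": 0.001,"y": 0,"z": 0,"roll": 0,"fingers": 0},{"x": 0,"y": 0,"z": 0,"roll": 0,"fingers": 0},{"x": 0,"y": 0,"z": 0,"roll": 0,"fingers": 0}]'

```text
clock: 11.17
eef_pos: [0.5467, 0.022, 0.0672]
tool_rot: [0.399, 0.583, -0.401, 0.584]
ft_force: [-0.6, -0.6, -1.3]
grip_width: 0.0199
```

```bash
python3 -c "
from h import *
c=save('wrist','w15.png',(170,130,390,295),3.6)
e,bt,ft=spring(c);print(e,bt,ft,bt-e); go([.545,.0228,.0607],21.3)
"
```

```text
[0.54667131 0.02202671 0.06724297] [0.54678628 0.02258596 0.11354297] [0.54568254 0.02285065 0.02655038] [0.00011498 0.00055924 0.0463    ]
clock 11.22 tcp [0.5467 0.022  0.0672] down axis [-4.0e-04 -2.9e-03 -1.0e+00] yaw y-axis 21.15 f [-0.84  0.05 -0.48] w 0.0198 j [ 0.04  0.43 -0.1   1.04 -0.    1.24]
roll needed about tool x -0.0026
shift in tool axes (after roll) [ 0.0065 -0.0013 -0.0013]
```

View pics/w15.png

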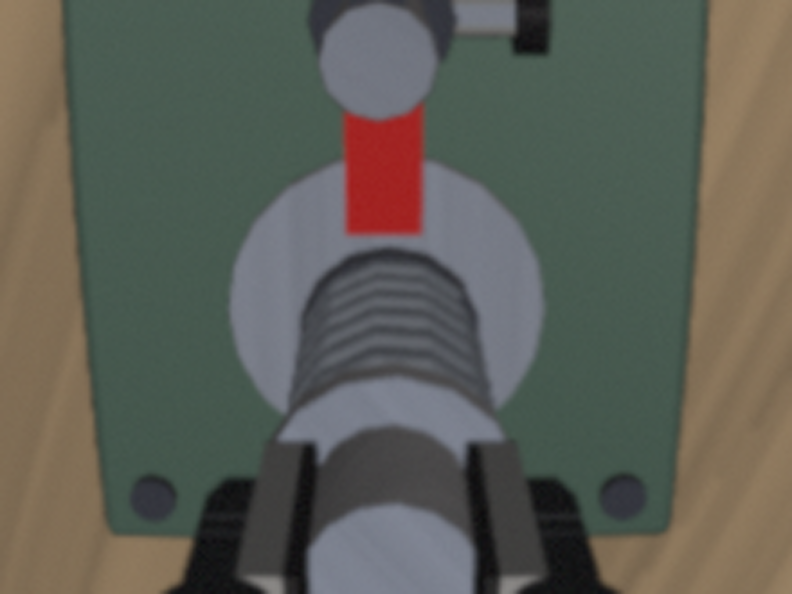

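>>> arm_command --motion '[{"x": 0.001,"y": -0.0003,"z": 0,"roll": 0,"fingers": 0},{"x": 0.001,"y": 0,"z": 0,"roll": 0,"fingers": 0},{"x": 0.001,"y": 0,"z": 0,"roll": 0,"fingers": 0},{"x": 0,"y": 0,"z": 0,"roll": 0,"fingers": 0}]'

```text
clock: 11.55
eef_pos: [0.5462, 0.022, 0.064]
tool_rot: [0.399, 0.583, -0.401, 0.584]
ft_force: [0.2, 0.8, -0.6]
grip_width: 0.0197
```

```bash
python3 -c "
from h import *
c=camera('wrist')
e,bt,ft=spring(c);print(e,bt,ft,bt-e); go([.545,.0228,.0607],21.3)
"
```

```text
[0.54627828 0.02198444 0.06407169] [0.54633479 0.02258153 0.11037169] [0.5452228  0.02286798 0.02337927] [5.65125406e-05 5.97090012e-04 4.63000000e-02]
clock 11.6 tcp [0.5463 0.022  0.0641] down axis [-5.0e-04 -2.6e-03 -1.0e+00] yaw y-axis 21.15 f [ 0.36  0.05 -1.9 ] w 0.0197 j [ 0.04  0.43 -0.11  1.03 -0.    1.24]
roll needed about tool x -0.0026
shift in tool axes (after roll) [ 0.0034 -0.0009 -0.0012]
```

>>> arm_command --motion '[{"x": 0.001,"y": 0,"z": 0,"roll": 0,"fingers": 0},{"x": 0.001,"y": 0,"z": 0,"roll": 0,"fingers": 0},{"x": 0.0008,"y": 0,"z": 0,"roll": 0,"fingers": 0},{"x": 0,"y": 0,"z": 0,"roll": 0,"fingers": 0}]'

```text
clock: 11.93
eef_pos: [0.5462, 0.022, 0.061]
tool_rot: [0.399, 0.583, -0.401, 0.584]
ft_force: [-0.2, 0.4, -0.9]
grip_width: 0.0201
```

```bash
python3 -c "
from h import *
c=camera('wrist')
e,bt,ft=spring(c);print(e,bt,ft,bt-e); go([.545,.0228,.0607],21.3)
"
```

```text
[0.54629666 0.02200658 0.06103245] [0.54635527 0.02260264 0.10733245] [0.54524438 0.02289248 0.02034003] [5.86027425e-05 5.96054552e-04 4.63000000e-02]
clock 11.98 tcp [0.5463 0.022  0.061 ] down axis [-5.0e-04 -2.6e-03 -1.0e+00] yaw y-axis 21.15 f [-0.9  -0.85 -1.64] w 0.0195 j [ 0.04  0.44 -0.11  1.02 -0.    1.24]
roll needed about tool x -0.0026
shift in tool axes (after roll) [ 0.0003 -0.0009 -0.0012]
```

>>> arm_command --motion '[{"x": 0.001,"y": 0,"z": 0,"roll": 0,"fingers": 0},{"x": 0.001,"y": 0,"z": 0,"roll": 0,"fingers": 0},{"x": 0.001,"y": 0,"z": 0,"roll": 0,"fingers": 0},{"x": 0,"y": 0,"z": 0,"roll": 0,"fingers": 0}]'

```text
clock: 12.32
eef_pos: [0.5464, 0.0221, 0.0589]
tool_rot: [0.399, 0.583, -0.4, 0.584]
ft_force: [-2.0, 0.1, 3.1]
grip_width: 0.0196
```

>>> arm_command --motion '[{"x": 0.001,"y": 0,"z": 0,"roll": 0,"fingers": 0},{"x": 0.001,"y": 0,"z": 0,"roll": 0,"fingers": 0},{"x": 0,"y": 0,"z": 0,"roll": 0,"fingers": 0}]'

```text
clock: 12.57
eef_pos: [0.5464, 0.0221, 0.0578]
tool_rot: [0.399, 0.583, -0.4, 0.584]
ft_force: [-1.9, -0.1, 4.4]
grip_width: 0.0201
```

>>> arm_command --motion '[{"x": 0.0015,"y": 0,"z": 0,"roll": 0,"fingers": 0},{"x": 0.0015,"y": 0,"z": 0,"roll": 0,"fingers": 0},{"x": 0.001,"y": 0,"z": 0,"roll": 0,"fingers": 0}]'

```text
clock: 12.82
eef_pos: [0.5464, 0.0222, 0.0549]
tool_rot: [0.399, 0.582, -0.4, 0.584]
ft_force: [-2.3, -0.8, 7.2]
grip_width: 0.0199
```

```bash
python3 -c "
from h import *
go([.545,.0228,.0607],21.3);save('wrist','w16.png',(150,130,410,330),3);go([.545,.0228,.0607],21.3)
"
```

```text
clock 12.82 tcp [0.5464 0.0222 0.0549] down axis [ 0.0017 -0.0023 -1.    ] yaw y-axis 21.16 f [-2.35 -0.79  7.21] w 0.0199 j [ 0.04  0.44 -0.12  1.01 -0.    1.24]
roll needed about tool x -0.0025
shift in tool axes (after roll) [-0.0058 -0.0011 -0.0011]
clock 12.87 tcp [0.5464 0.0221 0.0549] down axis [ 0.0017 -0.0023 -1.    ] yaw y-axis 21.15 f [-3.18 -0.94  8.62] w 0.02 j [ 0.04  0.44 -0.12  1.01 -0.    1.24]
roll needed about tool x -0.0026
shift in tool axes (after roll) [-0.0058 -0.0011 -0.0011]
```

View pics/w16.png

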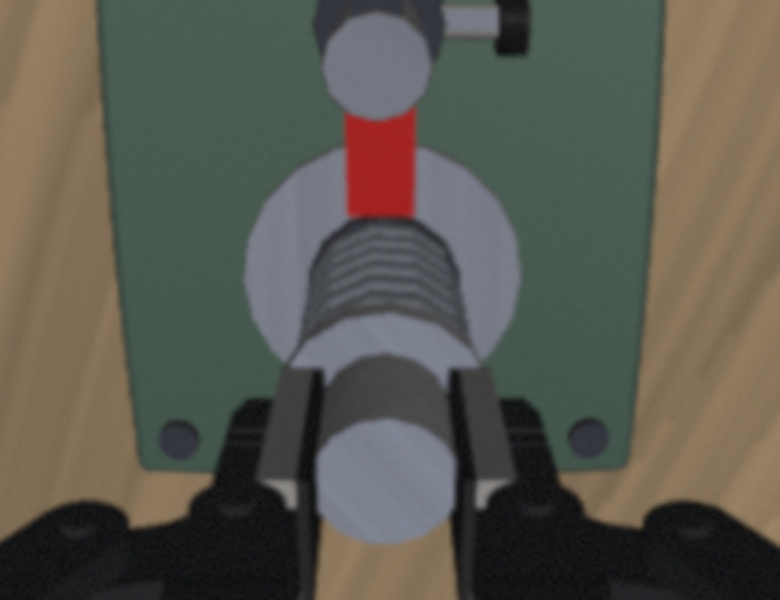

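>>> arm_command --motion '[{"x": 0.0015,"y": -0.0003,"z": 0,"roll": 0,"fingers": 0},{"x": 0.0015,"y": -0.0002,"z": 0,"roll": 0,"fingers": 0},{"x": 0.0012,"y": 0,"z": 0,"roll": 0,"fingers": 0},{"x": 0.0005,"y": 0,"z": 0,"roll": 0,"fingers": 0}]'

```text
clock: 13.2
eef_pos: [0.5464, 0.0222, 0.0533]
tool_rot: [0.4, 0.582, -0.399, 0.585]
ft_force: [-3.4, 0.3, 8.8]
grip_width: 0.0199
```

```bash
python3 -c "
from h import *
go([.545,.0228,.0607],21.3)
"
```

```text
clock 13.2 tcp [0.5464 0.0222 0.0533] down axis [ 0.0042 -0.0018 -1.    ] yaw y-axis 21.17 f [-3.35  0.27  8.75] w 0.0199 j [ 0.04  0.44 -0.13  1.   -0.    1.24]
roll needed about tool x -0.0023
shift in tool axes (after roll) [-0.0074 -0.001  -0.001 ]
```

>>> arm_command --motion '[{"x": 0.0018,"y": -0.0003,"z": 0,"roll": 0,"fingers": 0},{"x": 0.0018,"y": -0.0003,"z": 0,"roll": 0,"fingers": 0},{"x": 0.0018,"y": 0,"z": 0,"roll": 0,"fingers": 0}]'

```text
clock: 13.45
eef_pos: [0.5463, 0.0222, 0.0513]
tool_rot: [0.401, 0.581, -0.399, 0.586]
ft_force: [-3.8, 0.3, 12.0]
grip_width: 0.0201
```

```bash
python3 -c "
from h import *
go([.545,.0228,.0607],21.3)
"
```

```text
clock 13.45 tcp [0.5463 0.0222 0.0513] down axis [ 0.0071 -0.0014 -1.    ] yaw y-axis 21.18 f [-3.8   0.32 11.99] w 0.0201 j [ 0.04  0.44 -0.13  0.99 -0.    1.24]
roll needed about tool x -0.0021
shift in tool axes (after roll) [-0.0094 -0.001  -0.001 ]
```

>>> arm_command --motion '[{"x": 0.0018,"y": -0.0008,"z": 0,"roll": 0,"fingers": 0},{"x": 0.0018,"y": -0.0008,"z": 0,"roll": 0,"fingers": 0},{"x": 0.001,"y": 0,"z": 0,"roll": 0,"fingers": 0}]'

```text
clock: 13.7
eef_pos: [0.5464, 0.0222, 0.051]
tool_rot: [0.402, 0.58, -0.397, 0.587]
ft_force: [-5.9, 0.5, 11.9]
grip_width: 0.0198
```

```bash
python3 -c "
from h import *
for i in range(2):
  go([.545,.0228,.0607],21.3); camera('scene')
"
```

```text
clock 13.7 tcp [0.5464 0.0222 0.051 ] down axis [ 1.220e-02 -3.000e-04 -9.999e-01] yaw y-axis 21.21 f [-5.9   0.55 11.92] w 0.0198 j [ 0.04  0.44 -0.14  0.98 -0.    1.24]
roll needed about tool x -0.0017
shift in tool axes (after roll) [-0.0097 -0.0009 -0.001 ]
clock 13.75 tcp [0.5463 0.0222 0.0511] down axis [ 1.220e-02 -4.000e-04 -9.999e-01] yaw y-axis 21.21 f [-3.98  0.83 11.45] w 0.0201 j [ 0.04  0.44 -0.14  0.98 -0.    1.24]
roll needed about tool x -0.0016
shift in tool axes (after roll) [-0.0096 -0.0009 -0.001 ]
```

>>> arm_command --motion '[{"x": 0.002,"y": 0,"z": 0,"roll": 0,"fingers": 0},{"x": 0.002,"y": 0,"z": 0,"roll": 0,"fingers": 0}]'

```text
clock: 13.97
eef_pos: [0.5463, 0.0222, 0.0499]
tool_rot: [0.402, 0.579, -0.397, 0.588]
ft_force: [-6.2, -0.1, 13.3]
grip_width: 0.0195
```

```bash
python3 -c "
from h import *
for i in range(2):
  go([.545,.0228,.0607],21.3); camera('scene')
"
```

```text
clock 13.97 tcp [0.5463 0.0222 0.0499] down axis [ 1.360e-02 -5.000e-04 -9.999e-01] yaw y-axis 21.21 f [-6.23 -0.15 13.26] w 0.0195 j [ 0.04  0.44 -0.14  0.98 -0.    1.24]
roll needed about tool x -0.0015
shift in tool axes (after roll) [-0.0108 -0.0009 -0.001 ]
clock 14.02 tcp [0.5463 0.0222 0.0499] down axis [ 1.360e-02 -5.000e-04 -9.999e-01] yaw y-axis 21.21 f [-5.19  0.65 12.37] w 0.0199 j [ 0.04  0.44 -0.14  0.98 -0.    1.24]
roll needed about tool x -0.0015
shift in tool axes (after roll) [-0.0109 -0.0008 -0.001 ]
```

>>> arm_command --motion '[{"x": 0.002,"y": -0.0015,"z": 0,"roll": 0,"fingers": 0}]'

```text
clock: 14.15
eef_pos: [0.5461, 0.022, 0.0498]
tool_rot: [0.403, 0.579, -0.396, 0.588]
ft_force: [-2.7, 2.0, 13.9]
grip_width: 0.0202
```

```bash
python3 -c "
from h import *
for i in range(3):
  go([.545,.0228,.0607],21.3); camera('scene')
"
```

```text
clock 14.15 tcp [0.5461 0.022  0.0498] down axis [ 1.670e-02  3.000e-04 -9.999e-01] yaw y-axis 21.22 f [-2.67  1.96 13.86] w 0.0202 j [ 0.04  0.44 -0.15  0.97 -0.    1.24]
roll needed about tool x -0.0013
shift in tool axes (after roll) [-0.0109 -0.0006 -0.0011]
clock 14.2 tcp [0.5461 0.022  0.0499] down axis [ 1.710e-02  5.000e-04 -9.999e-01] yaw y-axis 21.22 f [-4.39  0.68 13.6 ] w 0.0202 j [ 0.04  0.43 -0.15  0.97 -0.    1.24]
roll needed about tool x -0.0014
shift in tool axes (after roll) [-0.0108 -0.0006 -0.0011]
clock 14.25 tcp [0.5461 0.022  0.0499] down axis [ 1.700e-02  4.000e-04 -9.999e-01] yaw y-axis 21.22 f [-3.12  1.37 12.9 ] w 0.0197 j [ 0.04  0.43 -0.15  0.97 -0.    1.24]
roll needed about tool x -0.0014
shift in tool axes (after roll) [-0.0108 -0.0006 -0.0011]
```

>>> arm_command --motion '[{"x": 0.0025,"y": -0.0004,"z": 0,"roll": 0,"fingers": 0},{"x": 0.0018,"y": 0,"z": 0,"roll": 0,"fingers": 0}]'

```text
clock: 14.47
eef_pos: [0.5463, 0.0221, 0.0492]
tool_rot: [0.403, 0.578, -0.395, 0.589]
ft_force: [-6.0, 0.6, 12.7]
grip_width: 0.0197
```

```bash
python3 -c "
from h import *
F=[]
for i in range(4):
  o=get_obs();F.append(o['ft_force']);camera('scene')
print(np.round(F,2).tolist(),np.mean(F,0));go([.545,.0228,.0607],21.3)
"
```

```text
[[-5.96, 0.59, 12.71], [-5.47, 0.12, 13.72], [-5.16, -0.34, 14.11], [-5.28, 0.34, 13.7]] [-5.47064527  0.17727859 13.55828046]
clock 14.67 tcp [0.5462 0.0221 0.0492] down axis [ 1.950e-02  6.000e-04 -9.998e-01] yaw y-axis 21.23 f [-5.4  -0.28 14.27] w 0.0193 j [ 0.04  0.43 -0.15  0.97 -0.    1.24]
roll needed about tool x -0.0012
shift in tool axes (after roll) [-0.0115 -0.0007 -0.001 ]
```

>>> arm_command --motion '[{"x": 0.003,"y": -0.0005,"z": 0,"roll": 0,"fingers": 0}]'

```text
clock: 14.75
eef_pos: [0.5462, 0.022, 0.0482]
tool_rot: [0.404, 0.578, -0.395, 0.589]
ft_force: [-4.0, 0.2, 16.3]
grip_width: 0.0202
```

```bash
python3 -c "
from h import *
F=[]
for i in range(4):
  camera('scene');o=get_obs();F.append(o['ft_force'])
print(np.round(F,2).tolist(),np.mean(F,0));go([.545,.0228,.0607],21.3)
"
```

```text
[[-5.52, 0.19, 16.58], [-5.43, 0.19, 15.72], [-5.43, 0.21, 15.32], [-5.28, 0.19, 15.92]] [-5.41451275  0.19639969 15.88435748]
clock 14.95 tcp [0.5463 0.0221 0.0482] down axis [ 0.0212  0.001  -0.9998] yaw y-axis 21.23 f [-5.28  0.19 15.92] w 0.02 j [ 0.04  0.43 -0.15  0.96  0.    1.24]
roll needed about tool x -0.0011
shift in tool axes (after roll) [-0.0125 -0.0007 -0.001 ]
```

>>> arm_command --motion '[{"x": 0.0018,"y": -0.0005,"z": 0,"roll": 0,"fingers": 0}]'

```text
clock: 15.03
eef_pos: [0.5462, 0.022, 0.0483]
tool_rot: [0.404, 0.577, -0.394, 0.59]
ft_force: [-5.5, 0.5, 15.4]
grip_width: 0.0198
```

```bash
python3 -c "
from h import *
F=[]
for i in range(5):
  camera('scene');o=get_obs();F.append(o['ft_force'])
print(np.round(F,2).tolist(),np.mean(F,0));go([.545,.0228,.0607],21.3)
"
```

```text
[[-5.82, 1.52, 14.7], [-5.29, -0.41, 15.22], [-4.82, -0.14, 14.41], [-5.21, 0.76, 15.96], [-5.62, -0.36, 15.48]] [-5.35088138  0.27372344 15.15282859]
clock 15.28 tcp [0.5462 0.022  0.0484] down axis [ 0.0229  0.0012 -0.9997] yaw y-axis 21.24 f [-5.62 -0.36 15.48] w 0.0197 j [ 0.04  0.43 -0.16  0.96  0.    1.24]
roll needed about tool x -0.0011
shift in tool axes (after roll) [-0.0123 -0.0006 -0.0011]
```

```bash
python3 -c "
from h import *
F=[];W=[];S=[];Z=[]
for i in range(30):
  c=camera(['wrist','scene','scene'][i%3]); (W if i%3==0 else S).append(c['frame'].astype(float))
  if i%3==0: wc=c
  o=get_obs();F.append(o['ft_force']);Z.append(o['eef_pos'][2])
F=np.array(F);print(F[:,2].round(1),F.mean(0),np.ptp(Z));go([.545,.0228,.0607],21.3)
w=np.mean(W,0)[:,:,::-1];s=np.mean(S,0)[:,:,::-1]
np.save('w17.npy',w);np.save('s17.npy',s);import pickle;pickle.dump({k:wc[k] for k in('intrinsics','rvec','tvec')},open('w17.pkl','wb'))
cv2.imwrite('pics/w17.png',cv2.resize(w[130:330,150:410].astype(np.uint8),None,fx=3,fy=3,interpolation=cv2.INTER_CUBIC))
cv2.imwrite('pics/s17.png',cv2.resize(s[185:235,245:315].astype(np.uint8),None,fx=11,fy=11,interpolation=cv2.INTER_CUBIC))
"
```

```text
[14.2 14.3 15.9 15.1 15.8 14.8 15.2 14.5 15.8 14.7 14.7 15.3 16.8 13.9
 15.  15.7 14.8 15.1 15.5 15.1 15.  14.6 14.7 15.2 15.6 15.8 15.  15.1
 14.9 15.1] [-5.34896024  0.6126917  15.11050581] 3.708048225492533e-05
clock 16.78 tcp [0.5462 0.022  0.0484] down axis [ 0.023   0.0012 -0.9997] yaw y-axis 21.24 f [-5.83  0.21 15.08] w 0.0199 j [ 0.04  0.43 -0.16  0.96  0.    1.24]
roll needed about tool x -0.0011
shift in tool axes (after roll) [-0.0123 -0.0006 -0.0011]
```

View pics/w17.png

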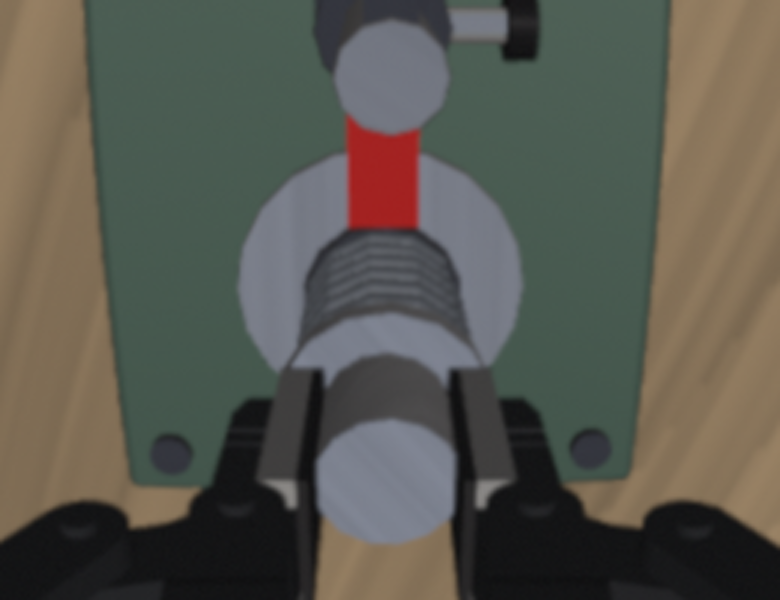

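View pics/s17.png

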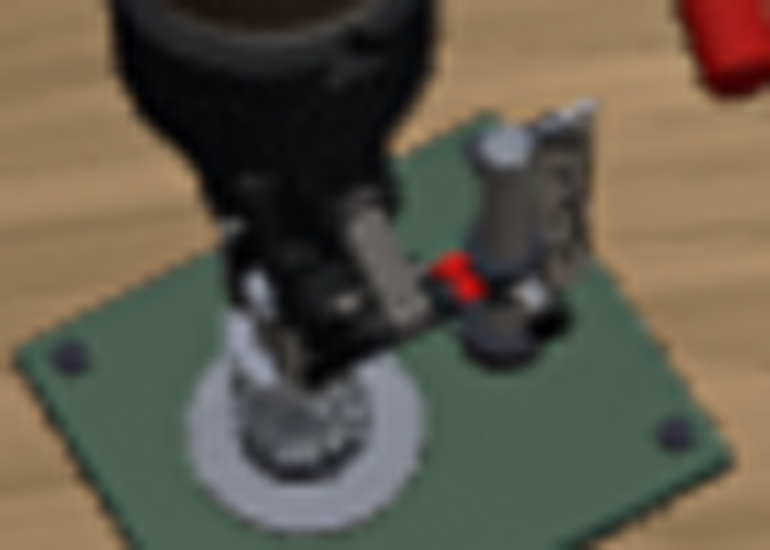

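```bash
python3 - <<'E'
from h import *
import pickle
w=np.load('w17.npy');c=pickle.load(open('w17.pkl','rb'))
red=w[:,:,2]-(w[:,:,1]+w[:,:,0])/2
for v in range(176,212,3):
    r=red[v,255:300]; pk=np.median(np.sort(r)[-12:]); base=np.median(np.sort(r)[:12]); q=(r-base)/(pk-base); s=np.clip(q,0,1).sum(); cx=(np.clip(q,0,1)*np.arange(255,300)).sum()/s
    print(v,round(pk,1),round(s,2),round(cx,2))
# bottom edge
col=red[180:225,274:282].mean(1); print(np.round(col).tolist())
R,t,K=cam(c);print(-R.T@t)
E
```

```text
176 128.6 24.12 277.09
179 128.8 24.32 277.13
182 129.1 23.6 277.2
185 129.2 23.54 277.22
188 129.3 23.48 277.21
191 129.5 23.51 277.21
194 129.6 23.41 277.25
197 129.8 23.33 277.28
200 130.0 23.33 277.29
203 129.5 23.36 277.28
206 41.6 22.64 277.09
209 -4.2 27.16 276.86
[129.0, 129.0, 129.0, 129.0, 129.0, 129.0, 129.0, 129.0, 129.0, 129.0, 129.0, 129.0, 129.0, 129.0, 129.0, 129.0, 130.0, 130.0, 130.0, 130.0, 130.0, 130.0, 130.0, 129.0, 122.0, 91.0, 36.0, 1.0, -5.0, -6.0, -5.0, -5.0, -5.0, -6.0, -5.0, -5.0, -6.0, -6.0, -5.0, -5.0, -6.0, -6.0, -5.0, -5.0, -5.0]
[0.51456054 0.09377231 0.21557699]
```

```bash
python3 - <<'E'
from h import *
import pickle
c=pickle.load(open('w17.pkl','rb'))
from scipy.optimize import brentq
f=lambda z:np.linalg.norm(wonz(c,277.3-23.35/2,205.5,z)-wonz(c,277.3+23.35/2,205.5,z))-.012
z=brentq(f,.02,.12);print('mark z by width',z,wonz(c,277.3,205.5,z)); 
for z in (.055,.06,.065,.07): print(z,wonz(c,277.3,205.5,z))
# plate check from w17: left 239,right 522 row ~282 (crop 150,130 x3)
L=wonz(c,(239.5)/3-.5+150,282.5/3-.5+130,.02);r=wonz(c,(522.5)/3-.5+150,282.5/3-.5+130,.02);print('plate diam',np.linalg.norm(L-r),(L+r)/2)
E
```

```text
mark z by width 0.05654091158317934 [0.53568512 0.04732917 0.05654091]
0.055 [0.53588979 0.04687917 0.055     ]
0.06 [0.53522565 0.04833932 0.06      ]
0.065 [0.53456151 0.04979946 0.065     ]
0.07 [0.53389736 0.05125961 0.07      ]
plate diam 0.061181016023217516 [0.54459247 0.02497504 0.02      ]
```

The spring held at 15.1 N for about 1.75 s. The rim is about 47.7 mm above the plate and the mark about 36 mm above it, so the spring is good. Next I unload it and lift.

>>> arm_command --motion '[{"x": -0.003,"y": 0,"z": 0,"roll": 0,"fingers": 0},{"x": -0.005,"y": 0,"z": 0,"roll": 0,"fingers": 0},{"x": -0.008,"y": 0,"z": 0,"roll": 0,"fingers": 0},{"x": -0.012,"y": 0,"z": 0,"roll": 0,"fingers": 0},{"x": -0.018,"y": 0,"z": 0,"roll": 0,"fingers": 0},{"x": -0.02,"y": 0,"z": 0,"roll": 0,"fingers": 0},{"x": -0.02,"y": 0,"z": 0,"roll": 0,"fingers": 0},{"x": -0.018,"y": 0,"z": 0,"roll": 0,"fingers": 0},{"x": -0.01,"y": 0,"z": 0,"roll": 0,"fingers": 0},{"x": -0.004,"y": 0,"z": 0,"roll": 0,"fingers": 0},{"x": 0,"y": 0,"z": 0,"roll": 0,"fingers": 0}]'

```text
clock: 17.7
eef_pos: [0.5445, 0.0215, 0.1702]
tool_rot: [0.404, 0.577, -0.395, 0.59]
ft_force: [0.3, 0.9, -0.6]
grip_width: 0.0195
```

```bash
python3 -c "
from h import *
go([.618,.2315,.17],21.3)
c=save('wrist','w18.png',None,1.4)
j=camera('top');print('jar',onz(j,248,134,.1))
"
```

```text
clock 17.7 tcp [0.5445 0.0215 0.1702] down axis [ 2.380e-02  3.000e-04 -9.997e-01] yaw y-axis 21.23 f [ 0.29  0.91 -0.59] w 0.0195 j [ 0.04  0.33  0.03  1.25 -0.    1.24]
roll needed about tool x -0.0013
shift in tool axes (after roll) [ 0.002   0.1448 -0.169 ]
jar [0.7796939  0.12100329 0.1       ]
```

View pics/w18.png

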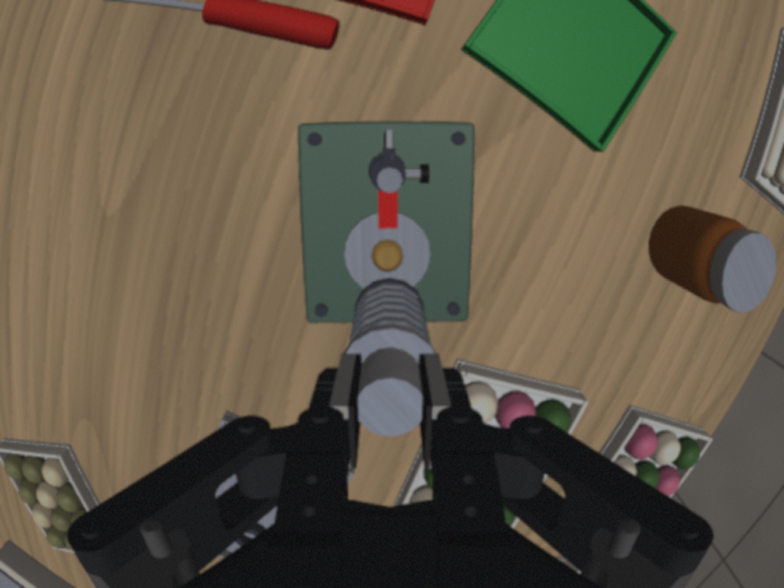

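>>> arm_command --motion '[{"x": 0,"y": 0.009,"z": -0.011,"roll": 0,"fingers": 0},{"x": 0,"y": 0.016,"z": -0.019,"roll": 0,"fingers": 0},{"x": 0,"y": 0.018,"z": -0.021,"roll": 0,"fingers": 0},{"x": 0,"y": 0.018,"z": -0.021,"roll": 0,"fingers": 0},{"x": 0,"y": 0.018,"z": -0.021,"roll": 0,"fingers": 0},{"x": 0,"y": 0.018,"z": -0.021,"roll": 0,"fingers": 0},{"x": 0,"y": 0.018,"z": -0.021,"roll": 0,"fingers": 0},{"x": 0,"y": 0.016,"z": -0.019,"roll": 0,"fingers": 0},{"x": 0,"y": 0.01,"z": -0.011,"roll": 0,"fingers": 0},{"x": 0,"y": 0.004,"z": -0.004,"roll": 0,"fingers": 0},{"x": 0,"y": 0,"z": 0,"roll": 0,"fingers": 0},{"x": 0,"y": 0,"z": 0,"roll": 0,"fingers": 0}]'

```text
clock: 18.8
eef_pos: [0.6134, 0.2468, 0.15]
tool_rot: [0.397, 0.584, -0.402, 0.583]
ft_force: [-0.3, -0.5, -0.4]
grip_width: 0.0198
```

```bash
python3 -c "
from h import *
c=camera('wrist');print(spring(c));go([.618,.2315,.055],21.3)
c=save('wrist','w19.png',None,1.4)
"
```

```text
(array([0.61317015, 0.24643316, 0.14992139]), array([0.61375989, 0.24735161, 0.19622139]), array([0.61220884, 0.24745277, 0.10923528]))
clock 18.85 tcp [0.6132 0.2464 0.1499] down axis [-0.0055 -0.0047 -1.    ] yaw y-axis 21.18 f [-0.43 -0.41 -1.32] w 0.02 j [ 0.38  0.6   0.4   1.38 -0.    1.58]
roll needed about tool x -0.0022
shift in tool axes (after roll) [ 0.095  -0.0003  0.0154]
```

View pics/w19.png

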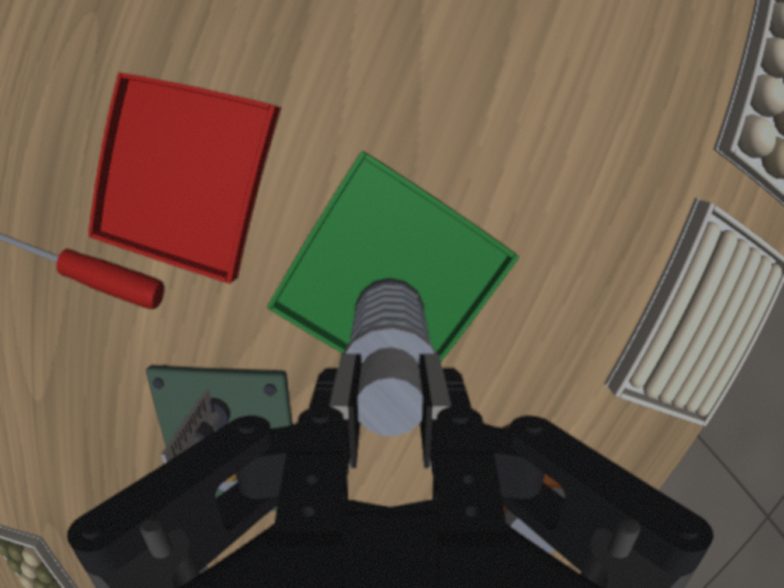

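>>> arm_command --motion '[{"x": 0.006,"y": 0,"z": 0.006,"roll": 0,"fingers": 0},{"x": 0.012,"y": 0,"z": 0.006,"roll": 0,"fingers": 0},{"x": 0.018,"y": 0,"z": 0.003,"roll": 0,"fingers": 0},{"x": 0.018,"y": 0,"z": 0,"roll": 0,"fingers": 0},{"x": 0.015,"y": 0,"z": 0,"roll": 0,"fingers": 0},{"x": 0.01,"y": 0,"z": 0,"roll": 0,"fingers": 0},{"x": 0.005,"y": 0,"z": 0,"roll": 0,"fingers": 0},{"x": 0.001,"y": 0,"z": 0,"roll": 0,"fingers": 0},{"x": 0,"y": 0,"z": 0,"roll": 0,"fingers": 0}]'

```text
clock: 19.65
eef_pos: [0.6205, 0.218, 0.0651]
tool_rot: [0.402, 0.579, -0.406, 0.582]
ft_force: [0.1, 0.6, -0.7]
grip_width: 0.02
```

```bash
python3 -c "
from h import *
c=save('wrist','w20.png',None,1.4);print(spring(c));go([.618,.2315,.0447],21.3)
"
```

```text
(array([0.6206384 , 0.21806029, 0.06537133]), array([0.62047913, 0.21885945, 0.11167133]), array([0.61947504, 0.21887728, 0.02467712]))
clock 19.7 tcp [0.6206 0.2181 0.0654] down axis [ 8.0e-04 -5.7e-03 -1.0e+00] yaw y-axis 20.31 f [ 0.11 -0.9  -1.39] w 0.0197 j [ 0.34  0.64  0.25  1.18 -0.01  1.56]
roll needed about tool x -0.0172
shift in tool axes (after roll) [ 0.0206  0.0025 -0.0136]
```

View pics/w20.png

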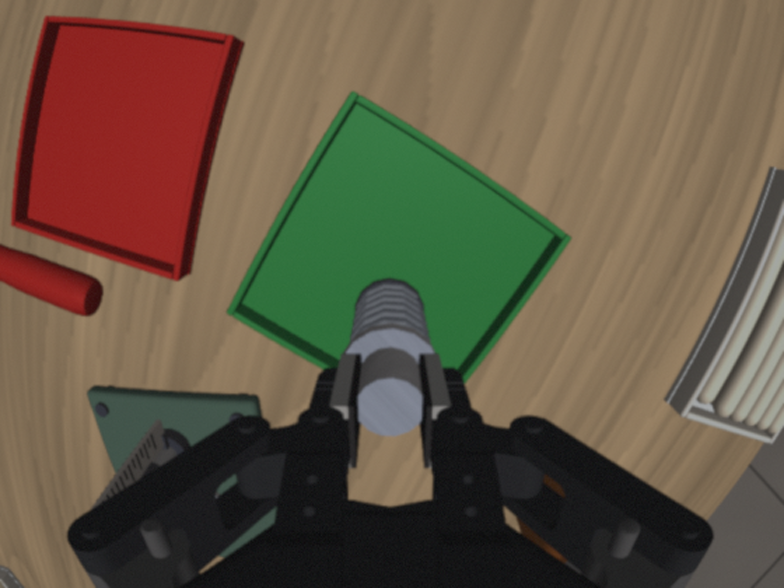

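>>> arm_command --motion '[{"x": 0,"y": 0.001,"z": -0.005,"roll": 0,"fingers": 0},{"x": 0.002,"y": 0.001,"z": -0.005,"roll": 0,"fingers": 0},{"x": 0.004,"y": 0,"z": 0,"roll": 0,"fingers": 0},{"x": 0.004,"y": 0,"z": 0,"roll": 0,"fingers": 0},{"x": 0.003,"y": 0,"z": 0,"roll": 0,"fingers": 0},{"x": 0.001,"y": 0,"z": 0,"roll": 0,"fingers": 0},{"x": 0,"y": 0,"z": 0,"roll": 0,"fingers": 0}]'

```text
clock: 20.28
eef_pos: [0.6214, 0.2315, 0.0541]
tool_rot: [0.404, 0.578, -0.403, 0.584]
ft_force: [0.0, -0.5, -1.4]
grip_width: 0.02
```

```bash
python3 -c "
from h import *
print(spring());go([.618,.2315,.0447],21.3)
"
```

```text
(array([0.6213982 , 0.23144073, 0.05412785]), array([0.62118556, 0.23203042, 0.10042785]), array([0.62080438, 0.23230301, 0.01342912]))
clock 20.33 tcp [0.6214 0.2314 0.0541] down axis [ 0.0079 -0.0028 -1.    ] yaw y-axis 20.42 f [-0.08  0.36 -1.12] w 0.0202 j [ 0.36  0.65  0.24  1.15 -0.01  1.57]
roll needed about tool x -0.0153
shift in tool axes (after roll) [ 0.0094 -0.0032 -0.0013]
```

>>> arm_command --motion '[{"x": 0.002,"y": 0,"z": 0,"roll": 0,"fingers": 0},{"x": 0.002,"y": 0,"z": 0,"roll": 0,"fingers": 0},{"x": 0.002,"y": 0,"z": 0,"roll": 0,"fingers": 0},{"x": 0.001,"y": 0,"z": 0,"roll": 0,"fingers": 0},{"x": 0,"y": 0,"z": 0,"roll": 0,"fingers": 0}]'

```text
clock: 20.75
eef_pos: [0.6216, 0.2311, 0.0464]
tool_rot: [0.404, 0.578, -0.403, 0.584]
ft_force: [0.7, -0.2, -1.3]
grip_width: 0.0194
```

```bash
python3 -c "
from h import *
print(spring());go([.618,.2315,.0447],21.3)
"
```

```text
(array([0.62159434, 0.23103217, 0.04649472]), array([0.62133308, 0.23165329, 0.09279472]), array([0.62095428, 0.23191064, 0.00579592]))
clock 20.8 tcp [0.6216 0.231  0.0465] down axis [ 0.0079 -0.0029 -1.    ] yaw y-axis 20.39 f [ 0.13 -0.5  -1.  ] w 0.0197 j [ 0.36  0.66  0.23  1.14 -0.01  1.57]
roll needed about tool x -0.0158
shift in tool axes (after roll) [ 0.0018 -0.0032 -0.0018]
```

>>> arm_command --motion '[{"x": 0.001,"y": 0,"z": 0,"roll": 0,"fingers": 0},{"x": 0.001,"y": 0,"z": 0,"roll": 0,"fingers": 0},{"x": 0,"y": 0,"z": 0,"roll": 0,"fingers": 0}]'

```text
clock: 21.05
eef_pos: [0.6219, 0.2311, 0.0447]
tool_rot: [0.405, 0.578, -0.403, 0.584]
ft_force: [0.0, 0.5, -0.4]
grip_width: 0.0198
```

```bash
python3 -c "
from h import *
F=[]
for i in range(4): camera('top');F.append(get_obs()['ft_force'])
print(np.mean(F,0));go([.618,.2315,.0447],21.3)
"
```

```text
[ 0.34597118 -0.07271467 -0.85796855]
clock 21.25 tcp [0.6219 0.2311 0.0447] down axis [ 0.0086 -0.0027 -1.    ] yaw y-axis 20.39 f [ 0.28 -0.36 -1.15] w 0.0202 j [ 0.36  0.66  0.23  1.13 -0.01  1.57]
roll needed about tool x -0.0159
shift in tool axes (after roll) [-0.     -0.0035 -0.0018]
```

>>> arm_command --motion '[{"x": 0.0008,"y": 0,"z": 0,"roll": 0,"fingers": 0},{"x": 0.0004,"y": 0,"z": 0,"roll": 0,"fingers": 0}]'

```text
clock: 21.42
eef_pos: [0.6219, 0.2312, 0.0441]
tool_rot: [0.405, 0.578, -0.403, 0.584]
ft_force: [-0.7, 0.0, 2.6]
grip_width: 0.0196
```

```bash
python3 -c "
from h import *
F=[]
for i in range(4): camera('top');F.append(get_obs()['ft_force'])
print(np.mean(F,0));go([.618,.2315,.0447],21.3)
"
```

```text
[-0.60701374 -0.40829228  1.68510612]
clock 21.62 tcp [0.622  0.2311 0.0441] down axis [ 0.0089 -0.0024 -1.    ] yaw y-axis 20.39 f [-1.03 -0.51  2.04] w 0.0198 j [ 0.36  0.66  0.22  1.13 -0.01  1.57]
roll needed about tool x -0.016
shift in tool axes (after roll) [-0.0006 -0.0036 -0.0018]
```

>>> arm_command --motion '[{"x": 0,"y": 0,"z": 0,"roll": 0,"fingers": 0.25},{"x": 0,"y": 0,"z": 0,"roll": 0,"fingers": 0.28},{"x": 0,"y": 0,"z": 0,"roll": 0,"fingers": 0.35},{"x": 0,"y": 0,"z": 0,"roll": 0,"fingers": 0.45},{"x": 0,"y": 0,"z": 0,"roll": 0,"fingers": 0.55},{"x": 0,"y": 0,"z": 0,"roll": 0,"fingers": 0.55},{"x": 0,"y": 0,"z": 0,"roll": 0,"fingers": 0.55}]'

```text
clock: 22.2
eef_pos: [0.6228, 0.2313, 0.044]
tool_rot: [0.405, 0.577, -0.402, 0.584]
ft_force: [0.1, 0.5, 0.1]
grip_width: 0.0467
```

```bash
python3 -c "
from h import *
save('wrist','w21.png',None,1.4);go([.618,.2315,.0447],21.3)
"
```

```text
clock 22.25 tcp [0.6228 0.2313 0.044 ] down axis [ 0.0105 -0.0021 -0.9999] yaw y-axis 20.38 f [ 0.35 -0.49 -0.56] w 0.047 j [ 0.36  0.66  0.23  1.13 -0.01  1.57]
roll needed about tool x -0.016
shift in tool axes (after roll) [-0.0007 -0.0044 -0.0019]
```

View pics/w21.png

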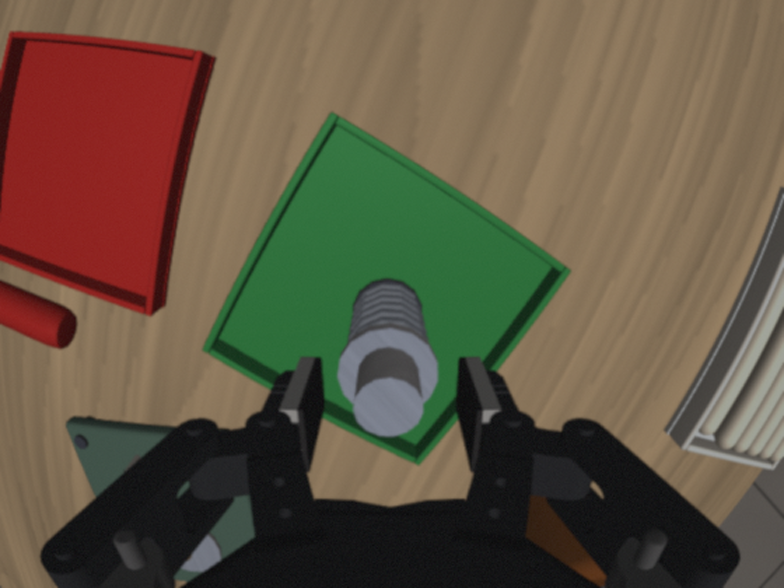

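Released, and the spring stands inside the green tray. I'll retreat straight up.

>>> arm_command --motion '[{"x": -0.006,"y": 0,"z": 0,"roll": 0,"fingers": 0.6},{"x": -0.012,"y": 0,"z": 0,"roll": 0,"fingers": 0.6},{"x": -0.02,"y": 0,"z": 0,"roll": 0,"fingers": 0.6},{"x": -0.025,"y": 0,"z": 0,"roll": 0,"fingers": 0.6},{"x": -0.025,"y": 0,"z": 0,"roll": 0,"fingers": 0.6},{"x": -0.02,"y": 0,"z": 0,"roll": 0,"fingers": 0.6},{"x": -0.01,"y": 0,"z": 0,"roll": 0,"fingers": 0.6},{"x": 0,"y": 0,"z": 0,"roll": 0,"fingers": 0.6},{"x": 0,"y": 0,"z": 0,"roll": 0,"fingers": 0.6},{"x": 0,"y": 0,"z": 0,"roll": 0,"fingers": 0.6}]'

```text
clock: 23.08
eef_pos: [0.6205, 0.2311, 0.1687]
tool_rot: [0.405, 0.577, -0.403, 0.584]
ft_force: [-0.7, 0.5, 0.6]
grip_width: 0.0513
```

```bash
python3 -c "
from h import *
save('wrist','w22.png',None,1.4);go([.618,.2315,.0447],21.3);save('scene','s22.png',None,1.4)
"
```

```text
clock 23.13 tcp [0.6202 0.2311 0.1683] down axis [ 0.0078 -0.0031 -1.    ] yaw y-axis 20.38 f [-0.43  0.    0.13] w 0.0515 j [ 0.36  0.58  0.42  1.4  -0.01  1.57]
roll needed about tool x -0.016
shift in tool axes (after roll) [ 0.1235 -0.0026 -0.0019]
```

View pics/w22.png

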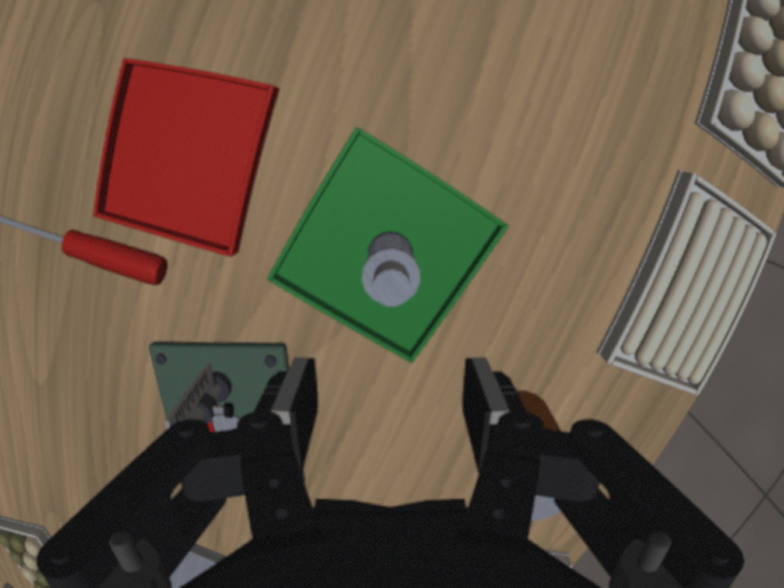

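View pics/s22.png

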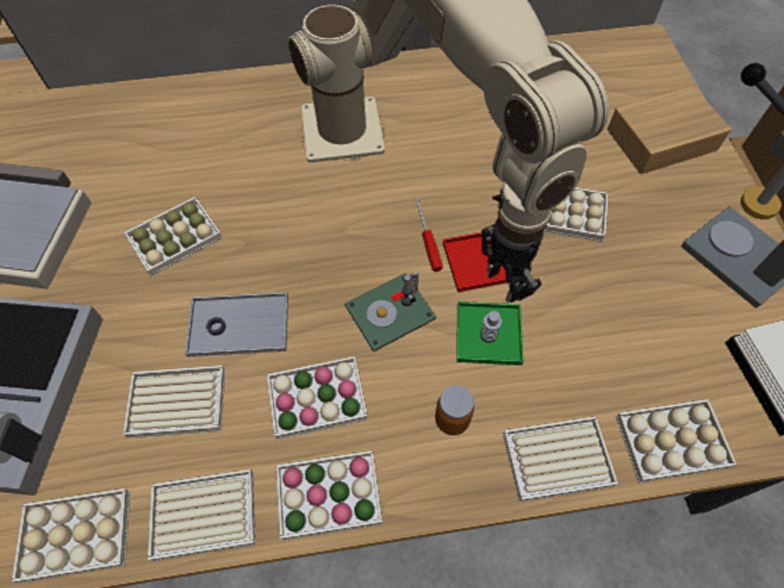

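```bash
python3 -c "
from workcell import job_done
print(job_done())"
```

```text
the job is handed in; nothing more can be done
None
```

I tested the spring and judged it good. It now stands upright in the green tray, the gripper has let go and is clear above it, and the job is handed in at about 23 s on the clock.

- **Load:** I seated the spring fully on the pilot and held it at a mean of 15.1 N for about 1.7 s. The tool did not move during the hold. Single readings ran from 13.9 to 16.8 N because the sensor is noisy. While I was setting the load it briefly read about 16.6 N, the highest on-axis reading I saw, under the 20 N limit.
- **Result:** At 15 N the underside of the rim was about 48 mm above the plate, which is roughly 1.15 N/mm. My estimates of the mark disagreed. The closest view put it at about 36 mm, and rougher ones ranged from 35 to 46 mm. The rim stays above all of them.
- **What was off:**
  - The first grasp closed on nothing. The fingertips turned out to be about 30 mm behind the reported TCP, so I went lower and gripped again.
  - During the press there was about 5 N of sideways force and the tool tilted about 1.3°. I tried to ease the sideways force but could not remove it.
- **Last pictures:** The spring stands near the middle of the green tray. The collar, the cake trays, the jar and the screwdriver look undisturbed.

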